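# Lock the grilling plank in its cradle with the cam key

### The arm

A 6-joint arm with a two-finger parallel gripper is mounted at the origin on the work surface. World frame = base frame: x ahead of the robot, y to its left, z up, the work surface at z = 0. Lengths are in m, angles in rad, forces in N, time in s.
With the tool pointing down it reaches from about 0.15 to 0.775 m from the base axis. Payload 6.1 kg.
Tool frame: the origin (TCP) lies on the centre line of the jaws, within the pads' length; the fingertips stand 14 mm ahead of it and the grasp point (between the pads) lies 5 mm behind it (tips_ahead is the distance from the TCP to the fingertips, in m); z points along the fingers, y is the direction in which the jaws open and shut (so a half turn about z gives the same grasp; the last joint's range is limited). The gripper opens to 85 mm and grips with 20 to 120 N. Pads are 22 mm wide; open, the fingers measure 114 mm over their backs; the gripper's body (76 mm by 85 mm) begins 54 mm behind the grasp point. The pads swing forward as they close: fully open they stand 13 mm farther back than shut.
Start: joints at [1.216, 0.126, -0.04, 1.405, 0, 1.571], TCP at [0.182, 0.492, 0.245] pointing down, gripper open.
Joint ranges: [-2.72, 2.72], [-0.95, 1.95], [-1.27, 1.35], [-1.78, 2.02], [-1.46, 1.47], [-3.14, 3.14]. Speed limits (rad/s): [2.39, 2.39, 3.01, 3.14, 3.14, 3.14].

### API

Orientations are given as a unit quaternion [w, x, y, z].
In Python, from station import sense, get_image, sign_off, tips_ahead gives the robot as it stands.
- The arm moves only by the shell command python3 -m inch 'ROWS' [OPENING]. ROWS is a JSON object of lists of equal length, an entry for each row: "offset": the shift along the tool's x, y, z in m, a list of three; "spin": the turn about the tool's z in units of 8 degrees (1.0 is 8 degrees). In form: {"offset": [[x, y, z], ...], "spin": [spin, ...]}. A call has 1 to 5 rows; each row shifts and turns the pose as measured when the row begins, along the tool's axes as they then stand; what a row does not reach is not made up. A row lasts 1/8 s, in which the tool goes at most 62.5 mm and 10.7 degrees, less where a joint would pass 70% of its speed; a pose out of reach is approached as far as the arm can. A call is refused whole if a number of a shift passes 0.0625 or a number of a turn 1, either way. A call with a gripper value outside its range is refused whole. OPENING is the opening, from 0 (shut) to 1 (fully open), set as the call begins (- or left out, the last holds). The fingers move at their own pace and stop on an object; the grip force is fixed at half the most. Time passes only in rows, so rows that do not move let the fingers close. It gives the time, the measured TCP pose, the force and the opening at its end, in the units of the state.
- sense(): the state, without advancing time (a new reading comes with each control period).
- get_image(name): name is "scene" or "top" or "wrist"; returns a dict with "frame" (480x640x3 uint8, red, green, blue), "camera_matrix" (3x3 intrinsics, pixels), "k1" (the pictures are not rectified: a ray, as slopes to the right and down, at radius r is drawn at 1 + k1 r^2 times it, then the intrinsics apply), "R" (3x3) and "t" (3): a world point X has camera coordinates R X + t. Camera axes: x right, y down, z forward; pixel columns grow to the right and rows downward; lengths in m; the calibration is good to about 2 mm. A picture is of the moment at which its call begins. There is no depth.
- sign_off(): hands the job in, once; it reports no verdict.
The state is a dict: "clock": time; "joint_positions": joint angles; "qvel": joint speeds; "tau": joint torques, N m; "position": TCP position; "tool_rot": TCP orientation; "wrist_force": force on the tool from outside, world axes, zero at the start; "ft_torque": the same for the moment, N m; "opening": finger opening in m.
Only numpy, scipy, OpenCV 4.12 (cv2) and the standard library are available. Lean on these libraries where they do the work, as an engineer would, in place of code of your own. Each camera call takes 0.05 s, during which the arm holds its last target.

### The job

Push the wooden grilling plank along its cradle until it is fully home against the end stop. Then lift the bladed key out of its wooden rest, stand its blade in the slot of the cam and turn the cam clockwise (seen from above) until it seats with its tongue square across behind the plank. Finally stand the key back upright in its rest, fully down, let go, and leave the things on the sheet pan where they are.

Things in the scene. Friction and masses are not known exactly. Their poses are not given: they have to be found in the camera images.
- cradle: Fixed aluminium plate, top 8 mm above the island, x -192 to 108 mm, y -132 to 64 mm. The plank slides on it to +x between dark steel rails (inner faces y = +-46.5 mm, x -55 to 105 mm, tops 26 mm above the island) up to an end stop with its face at x = 90 mm, 30 mm high. Origin on the island's surface under the middle of the plank when home; z up. Cam axis at x -104, y -85 mm.
- plank_center (a point): Centre of the loose wooden plank, 180 (x) x 90 (y) x 18 mm, about 160 g, lying on the plate (8 to 26 mm above the island), axes along the cradle's. Starts drawn back 30 to 60 mm to the cradle's -x; home is cradle x = 0 within 6 mm, its rear end then at x = -90 mm. Push that end near its middle with shut fingers: 1 to 2 N, then a rigid stop.
- cam (a joint): Turn of the steel cam about the vertical, rad, growing clockwise from above. Hard stops at 0 (tongue towards the cradle's -x, clear of the plank) and 1.571 (tongue towards the cradle's +y, square behind the plank's end, 2 mm off it: seated, counted from 1.45). Starts at 0.1 to 0.3. Friction about 0.12 N m, no spring, stays where left. The tongue strikes a plank that is not home.
- cam_slot (a point): Middle of the slot's floor, on the cam's axis, 22 mm above the island; turns with the cam: x along the slot, tongue towards -x (reach 75, width 24 mm, 10 to 22 mm above the island), z up. Round boss 76 mm across, top 46 mm above the island. Slot 9 mm wide (mouth chamfered to 17), 66 mm long, ends closed, 24 mm deep. Blade fits either way round, with about 0.07 rad play each way.
- key_grip (a point): Centre of the wooden handle of the loose cam key (about 180 g, 92 mm high): handle 80 (x) x 26 (y) x 36 mm (z), grasped from above across its 26 mm. Below it a steel blade 56 (x) x 5 mm (y) runs down to its edge, 74 mm under this point, with a steel shoulder 66 x 26 x 6 mm whose underside is 30 mm above the edge. z up from the edge to the handle.
- key_tip (a point): Middle of the lower edge of the key's blade; axes as key_grip (x along the blade's width, z up to the handle). It meets the slot's floor when the key is fully in the cam; the shoulder then stays 6 mm above the boss.
- rest_slot (a point): Middle of the top face of the key's fixed wooden rest, a block 90 (x) x 50 (y) x 40 mm in the sheet pan, top 43 mm above the island. A slot runs along its x, ends open, 9 mm wide (mouth chamfered to 17), 32 mm deep. The key starts in it with its shoulder on the block's top, the blade's edge 30 mm below this point; put back, it stands the same way (either way round).
- pan: Fixed aluminium sheet pan 330 (x) x 240 (y) mm, rim 20 mm high (23 mm with its bead), floor 3 mm; origin under its centre. Carries the rest, jar, dishes and tongs.
- jar: Bystander: round glass salt jar with a steel flip lid, 62 mm across, 66 mm high, origin at its underside. Leave it alone.
- dishes: Bystander: stack of four white ceramic dipping dishes, 76 mm across, 54 mm high, origin at its underside. Leave it alone.
- tongs: Bystander: short steel tongs lying along their x, 190 mm long, about 50 mm wide, 22 mm high, origin at the underside of the middle. Leave them alone.
There are look-alikes about, which are no part of the job. What is shaped like the part that bears key_grip but red or white is not meant.

How it is judged:
By the outcome, as a careful person would: the job done as asked, in the order asked, and still so for the second after the job is handed in, with the robot touching nothing.
It also fails if it takes over 58 s, if anything falls off the work surface, if the arm or the gripper's body presses on something with over 40 N, if the wrist force passes 120 N, or if a joint passes its speed limit or range.

## Working session

There is one attempt and no reset: what is moved stays moved. The work goes in short steps, Python scripts to look and compute and a shell command to move; the robot and the scene stay as the last step left them, time stands still between calls to the robot, and variables do not carry over. Pictures are saved under pics/ and viewed, and the job is handed in when it is done.

```bash
ls; mkdir -p pics; python3 - <<'E'
from station import *
import cv2
s=sense(); print(s); print(tips_ahead)
for n in("scene","top","wrist"):
    d=get_image(n); cv2.imwrite(f"pics/{n}0.png",d["frame"][:,:,::-1]); print(n,d["camera_matrix"],d["k1"],d["R"],d["t"])
E
```

```text
pics
{'clock': 0.0, 'joint_positions': array([ 1.21597914e+00,  1.26397167e-01, -4.06252001e-02,  1.40538438e+00,
       -1.54264639e-05,  1.57079112e+00]), 'qvel': array([ 0.00028433, -0.00024836, -0.00107836,  0.00090513,  0.00093515,
        0.00038994]), 'tau': array([-4.01784608e-03, -4.35916865e+01,  3.52923453e+01,  1.71925669e-02,
       -1.44803203e-04, -2.87084553e-06]), 'position': array([0.18226535, 0.49193546, 0.24451157]), 'tool_rot': array([-1.34512812e-04,  1.76476811e-01,  9.84304469e-01, -7.93932013e-04]), 'wrist_force': array([-0.41687186, -0.74277422,  0.39076152]), 'ft_torque': array([0.00137256, 0.03640397, 0.0435648 ]), 'opening': 0.08536640544172683}
0.014
scene [[489.31362279   0.         314.82211645]
 [  0.         489.31362279 245.7961658 ]
 [  0.           0.           1.        ]] -0.0987550370255773 [[-0.80055075  0.59909929 -0.01409023]
 [ 0.39373148  0.5081103  -0.76602836]
 [-0.45176765 -0.61879234 -0.64265234]] [ 0.31542093 -0.21128521  1.25575818]
top [[509.63889601   0.         322.28396485]
 [  0.         509.63889601 238.88937023]
 [  0.           0.           1.        ]] -0.09082356185440454 [[-0.01892383 -0.99974779 -0.01209339]
 [-0.98484682  0.02072459 -0.1721837 ]
 [ 0.17239091  0.00865176 -0.98499062]] [0.1422793  0.50725474 0.88738027]
wrist [[382.57366262   0.         318.67742355]
 [  0.         382.57366262 237.90709546]
 [  0.           0.           1.        ]] -0.015164754106165008 [[ 0.34682945  0.93792667 -0.00170279]
 [ 0.90171869 -0.33293968  0.27577994]
 [ 0.25809443 -0.09718404 -0.96121929]] [-0.52385709 -0.03559354  0.37797999]
```

View pics/scene0.png

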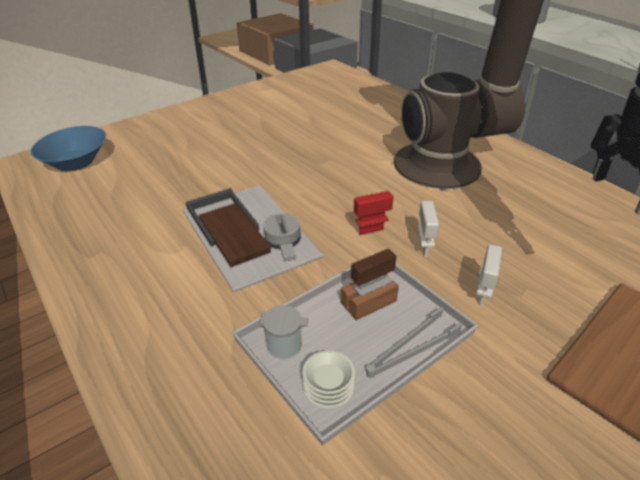

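View pics/top0.png

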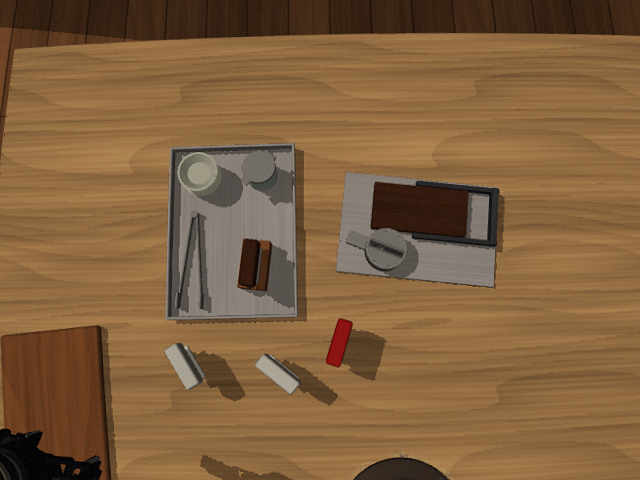

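View pics/wrist0.png

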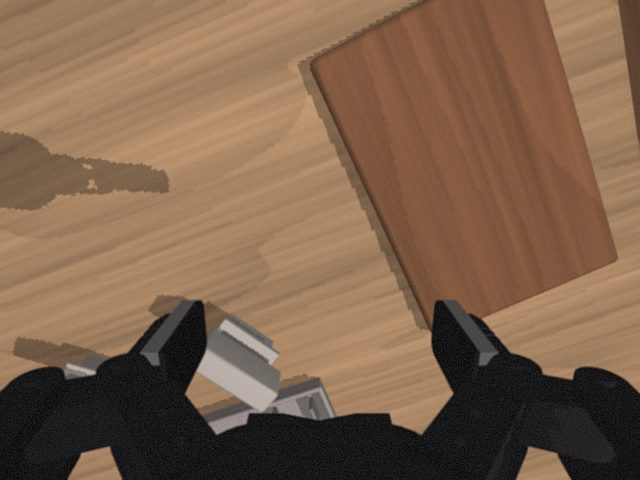

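The top view shows a pan on the left (168–297, 145–320) and the cradle on the right, with its end stop at (495,215). The plank is at (420,210), and the cam is at (386,249) with its tongue towards (355,240).

These could be taken for the key:
- dark-brown handle in the rest at (249,263)
- red at (339,343)
- white at (184,366)
- white at (277,374)

By the description the key is the wooden handle in the rest at (249,263). I'll check that in a close crop.

```bash
cat > h.py <<'E'
import numpy as np, cv2
from station import *
def und(d,px):
    p=np.asarray(px,float).reshape(-1,2); K=d["camera_matrix"]
    xd=(p-[K[0,2],K[1,2]])/[K[0,0],K[1,1]]
    x=xd.copy()
    for _ in range(30): x=xd/(1+d["k1"]*(x**2).sum(1,keepdims=True))
    return x
def plane(d,px,z):
    x=und(d,px); r=np.c_[x,np.ones(len(x))]@d["R"]; c=-d["R"].T@d["t"]
    s=(z-c[2])/r[:,2]; return c+s[:,None]*r
def proj(d,X):
    X=np.asarray(X,float).reshape(-1,3)@d["R"].T+d["t"]; x=X[:,:2]/X[:,2:]
    x=x*(1+d["k1"]*(x**2).sum(1,keepdims=True)); K=d["camera_matrix"]
    return x*[K[0,0],K[1,1]]+[K[0,2],K[1,2]]
def comps(mask,amin=100):
    n,l,st,ce=cv2.connectedComponentsWithStats(mask.astype(np.uint8)); 
    return [(l==i) for i in range(1,n) if st[i,4]>amin]
def rect(m):
    c=max(cv2.findContours(m.astype(np.uint8),cv2.RETR_EXTERNAL,cv2.CHAIN_APPROX_NONE)[0],key=cv2.contourArea)
    return cv2.boxPoints(cv2.minAreaRect(c)),c
E
python3 - <<'E'
import pickle
from h import *
t=get_image("top"); s=get_image("scene"); pickle.dump((t,s),open("im0.pkl","wb"))
a=cv2.resize(t["frame"][225:310,215:315],None,fx=6,fy=6,interpolation=cv2.INTER_CUBIC)
cv2.imwrite("pics/key_c.png",a[:,:,::-1])
b=cv2.resize(t["frame"][160:300,330:510],None,fx=4.4,fy=4.2,interpolation=cv2.INTER_CUBIC)
b=cv2.resize(t["frame"][165:295,330:505],None,fx=4.5,fy=4.5,interpolation=cv2.INTER_CUBIC)
cv2.imwrite("pics/cr_c.png",b[:,:,::-1])
c=cv2.resize(s["frame"][180:340,180:420],None,fx=3.3,fy=3.3,interpolation=cv2.INTER_CUBIC)
cv2.imwrite("pics/sc_c.png",c[:,:,::-1])
E
```

```text
(no output)
```

View pics/key_c.png

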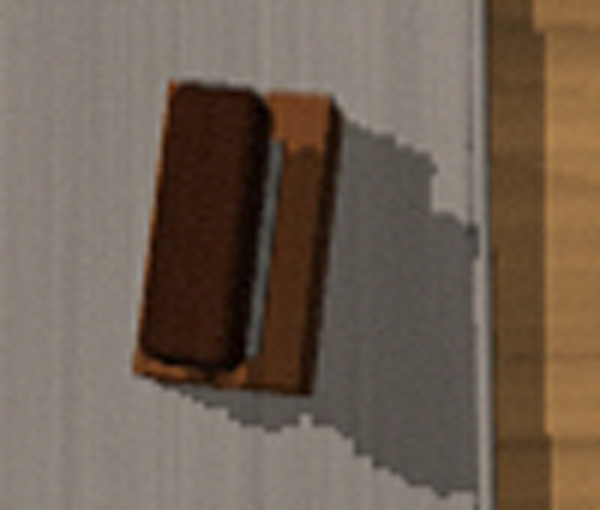

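View pics/cr_c.png

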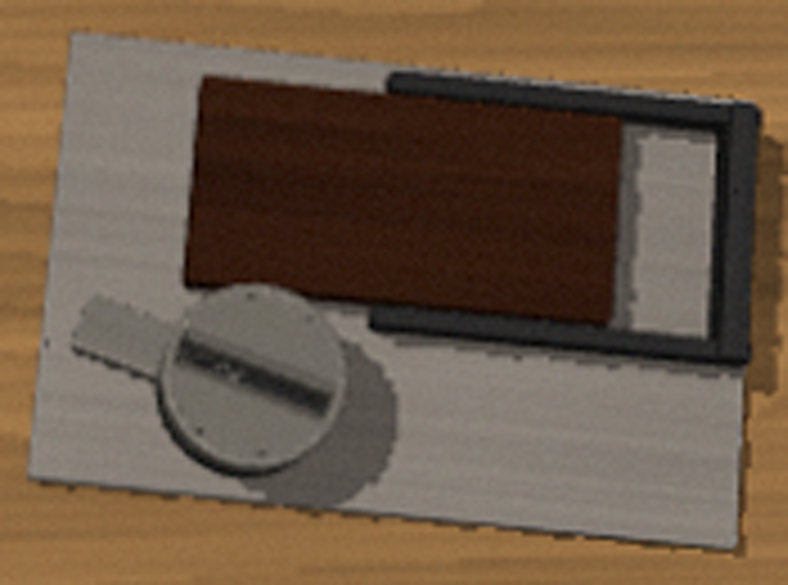

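View pics/sc_c.png

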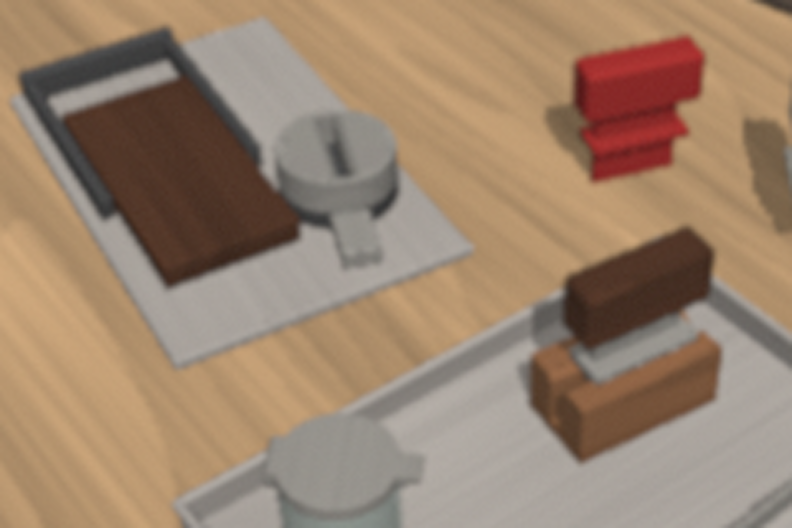

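The crop confirms it: the wooden handle and steel shoulder of the key stand in the brown rest at about (249,263). The red and white pieces stand outside the pan. Now I'll measure the poses.

```bash
python3 - <<'E'
import pickle
from h import *
t,s=pickle.load(open("im0.pkl","rb"))
C=lambda p:np.array(p)/4.5+[330,165]-0.4
W=plane(t,C([[72,34],[30,480],[742,550]]),.008); print("plate",W.round(4))
A=np.array([[-192,64],[-192,-132],[108,-132]])/1e3
# rigid fit
def fit(A,W):
    a=A-A.mean(0); b=W[:,:2]-W[:,:2].mean(0); th=np.arctan2((a[:,0]*b[:,1]-a[:,1]*b[:,0]).sum(),(a*b).sum())
    R=np.array([[np.cos(th),-np.sin(th)],[np.sin(th),np.cos(th)]]); o=W[:,:2].mean(0)-R@A.mean(0); return th,R,o,(A@R.T+o-W[:,:2])
th,R,o,res=fit(A,W); print("cradle th",th,"o",o,"res mm",(res*1e3).round(1))
for nm,p in dict(cam=[-104,-85],home=[0,0],rear=[-90,0]).items(): print(nm,R@(np.array(p)/1e3)+o)
P=plane(t,C([[203,76],[185,286],[622,122],[612,322]]),.026)
print("plank corners cradle mm",((P[:,:2]-o)@R*1e3).round(1))
print("endstop corner(30) cradle",((plane(t,C([[757,103],[749,362]]),.030)[:,:2]-o)@R*1e3).round(1))
# boss circle
b=plane(t,C([[170,375],[346,375],[255,285],[255,466]]),.046); print("boss",b.round(4),"cradle",((b[:,:2].mean(0)-o)@R*1e3))
sl=plane(t,C([[183,345],[325,402]]),.046); print("slot ends", sl.round(4), ((sl[:,:2]-o)@R*1e3).round(1)); v=(sl[0]-sl[1])[:2]@R; print("slot ang in cradle",np.arctan2(v[1],v[0]))
tg=plane(t,C([[98,293],[72,345]]),.022); print("tongue end",((tg[:,:2]-o)@R*1e3).round(1))
# handle
K=lambda p:np.array(p)/6+[215,225]-0.4
hb=plane(t,K([[172,85],[268,92],[240,368],[142,355]]),.117-.0); print("handle top z?",hb.round(4),hb.mean(0))
rt=plane(t,K([[335,95],[311,394],[135,374]]),.043); print("rest",rt.round(4),(rt[0]+rt[2])/2, np.linalg.norm(rt[0]-rt[1]),np.linalg.norm(rt[1]-rt[2]))
v=rt[0]-rt[1]; print("rest x ang",np.arctan2(v[1],v[0]))
E
```

```text
plate [[ 0.6475  0.0845  0.008 ]
 [ 0.454   0.1073  0.008 ]
 [ 0.4179 -0.1905  0.008 ]]
cradle th -1.6892855439881196 o [ 0.56181861 -0.09878771] res mm [[ 0.5 -0.2]
 [-0.6  0.2]
 [ 0.1  0. ]]
cam [0.48970866 0.01453111]
home [ 0.56181861 -0.09878771]
rear [ 0.5724577  -0.00941876]
plank corners cradle mm [[-135.3   44.7]
 [-135.5  -46.4]
 [  43.4   42.4]
 [  43.3  -44.2]]
endstop corner(30) cradle [[ 99.7  55.4]
 [100.5 -56.2]]
boss [[ 0.4914  0.0503  0.046 ]
 [ 0.4898 -0.021   0.046 ]
 [ 0.5277  0.0144  0.046 ]
 [ 0.4536  0.0174  0.046 ]] cradle [-104.85876065  -84.16941351]
slot ends [[ 0.5036  0.0446  0.046 ]
 [ 0.479  -0.012   0.046 ]] [[-135.5  -74.8]
 [ -76.4  -92.5]]
slot ang in cradle 2.850732548955237
tongue end [[-171.1  -52.1]
 [-179.9  -75.1]]
handle top z? [[0.5004 0.2652 0.117 ]
 [0.4978 0.238  0.117 ]
 [0.4202 0.2457 0.117 ]
 [0.4243 0.2731 0.117 ]] [0.4606897  0.25549481 0.117     ]
rest [[0.5094 0.2274 0.043 ]
 [0.4182 0.2348 0.043 ]
 [0.4252 0.2882 0.043 ]] [0.46730788 0.25779512 0.043     ] 0.09154650364640209 0.05383116790293992
rest x ang -0.08161510214598193
```

```bash
cat >> h.py <<'E'
TH=-1.6893; O=np.array([.56182,-.09879]); RC=np.array([[np.cos(TH),-np.sin(TH)],[np.sin(TH),np.cos(TH)]])
def cr(x,y): return RC@(np.array([x,y])/1e3)+O
def incr(P): return (np.asarray(P)[...,:2]-O)@RC*1e3
from scipy.spatial.transform import Rotation as Ro
def pose():
    s=sense(); q=s["tool_rot"]; R=Ro.from_quat([q[1],q[2],q[3],q[0]]).as_matrix(); return s,np.array(s["position"]),R
def go(xyz,yaw=None):
    s,p,R=pose(); y=np.arctan2(R[1,1],R[0,1])
    print("clk",round(s["clock"],2),"p",p.round(4),"yaw_y",round(y,3),"tilt",(R[:,2]).round(3),"F",s["wrist_force"].round(1),"q",s["joint_positions"].round(2),"open",round(s["opening"],4))
    if yaw is not None:
        d=(yaw-y+np.pi)%(2*np.pi)-np.pi; print("spin units",round(-np.degrees(d)/8,2),"(neg=ccw)")
        c,sn=np.cos(yaw),np.sin(yaw); R2=np.array([[sn*-1,c,0],[c,sn,0],[0,0,-1]]); 
        tx=np.array([np.cos(yaw+np.pi/2),np.sin(yaw+np.pi/2),0]); ty=np.array([c,sn,0]); R2=np.c_[tx,ty,[0,0,-1]]
        print("offset after spin",(R2.T@(np.array(xyz)-p)).round(4))
    print("offset now",(R.T@(np.array(xyz)-p)).round(4))
E
python3 - <<'E'
import pickle
from h import *
t,s=pickle.load(open("im0.pkl","rb"))
K=lambda p:np.array(p)/6+[215,225]-0.4
hb=plane(t,K([[172,85],[268,92],[240,368],[142,355]]),.105); print("handle",hb.round(4),hb.mean(0), np.linalg.norm(hb[0]-hb[3]),np.linalg.norm(hb[0]-hb[1]))
v=(hb[0]+hb[1]-hb[2]-hb[3]);print(np.arctan2(v[1],v[0]))
sc=lambda p:np.array(p)/3.3+180-.35
# scene: handle top face corners guess: (567,285)?,(690,230),(712,252),(590,308)
hs=plane(s,sc([[567,277],[690,230],[712,252],[587,302]]),.105); print("scene handle",hs.round(4),hs.mean(0))
go([*cr(-168,0),.245],1.452)
E
```

```text
handle [[0.5025 0.2672 0.105 ]
 [0.4999 0.2396 0.105 ]
 [0.4212 0.2474 0.105 ]
 [0.4254 0.2752 0.105 ]] [0.46226969 0.25735896 0.105     ] 0.07757015145223049 0.027717548798145353
-0.10108745376408139
scene handle [[0.4996 0.245  0.105 ]
 [0.4256 0.2563 0.105 ]
 [0.4287 0.2759 0.105 ]
 [0.5037 0.2652 0.105 ]] [0.46439191 0.26061509 0.105     ]
clk 0.25 p [0.1823 0.4921 0.2449] yaw_y 1.216 tilt [-0.    -0.001 -1.   ] F [ 0.3 -0.   1. ] q [ 1.22  0.13 -0.04  1.41  0.    1.57] open 0.085
spin units -1.69 (neg=ccw)
offset after spin [-4.468e-01 -3.738e-01 -1.000e-04]
offset now [-5.218e-01 -2.589e-01  1.000e-04]
```

```bash
python3 -m inch '{"offset":[[0,0,0],[0,0,0],[-0.0447,-0.0374,0],[-0.0447,-0.0374,0],[-0.0447,-0.0374,0]],"spin":[-0.85,-0.85,0,0,0]}' 0
python3 -m inch '{"offset":[[-0.0447,-0.0374,0],[-0.0447,-0.0374,0],[-0.0447,-0.0374,0],[-0.0447,-0.0374,0],[-0.0447,-0.0374,0]],"spin":[0,0,0,0,0]}'
python3 - <<'E'
from h import *
go([*cr(-168,0),.08],1.452)
E
```

```text
clock: 0.88
position: [0.304, 0.3657, 0.2436]
tool_rot: [-0.0, 0.05, 0.999, -0.001]
wrist_force: [0.7, 0.2, 0.9]
opening: 0.0
clock: 1.5
position: [0.5131, 0.1496, 0.2441]
tool_rot: [0.0, 0.05, 0.999, -0.0]
wrist_force: [0.6, 1.1, -0.7]
opening: 0.0002
clk 1.5 p [0.5131 0.1496 0.2441] yaw_y 1.471 tilt [ 0.001 -0.    -1.   ] F [ 0.6  1.1 -0.7] q [ 0.28  0.14 -0.02  1.4  -0.    0.38] open 0.0002
spin units 0.14 (neg=ccw)
offset after spin [-0.0778 -0.0728  0.1641]
offset now [-0.0762 -0.0743  0.1642]
```

```bash
python3 -m inch '{"offset":[[-0.039,-0.037,0],[-0.039,-0.037,0],[0,0,0.05],[0,0,0.05],[0,0,0.05]],"spin":[0.1,0,0,0,0]}'
python3 - <<'E'
from h import *
go([*cr(-168,0),.031],1.452)
d=get_image("wrist"); cv2.imwrite("pics/w1.png",d["frame"][:,:,::-1])
d=get_image("scene"); cv2.imwrite("pics/s1.png",cv2.resize(d["frame"][150:300,170:370],None,fx=4,fy=4)[:,:,::-1])
E
```

```text
clock: 2.12
position: [0.5919, 0.06, 0.0937]
tool_rot: [0.005, 0.061, 0.998, 0.001]
wrist_force: [0.6, 0.3, 0.1]
opening: -0.0001
clk 2.12 p [0.5919 0.06   0.0937] yaw_y 1.449 tilt [ 0.011  0.001 -1.   ] F [0.6 0.3 0.1] q [ 0.1   0.29 -0.17  1.1  -0.    0.22] open -0.0001
spin units -0.02 (neg=ccw)
offset after spin [0.0111 0.0068 0.0627]
offset now [0.0118 0.0066 0.0626]
```

View pics/w1.png

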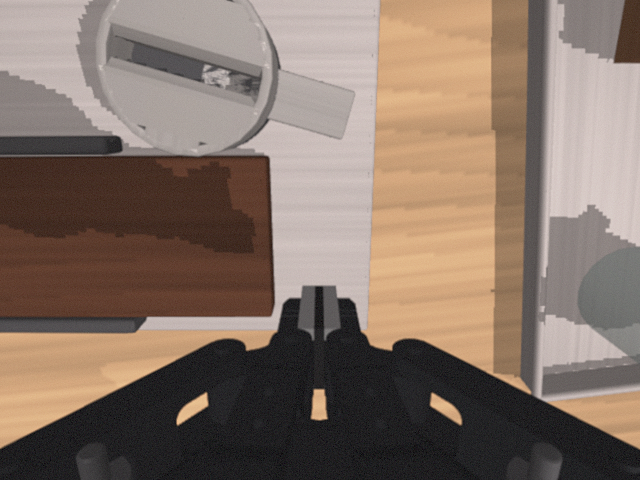

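View pics/s1.png

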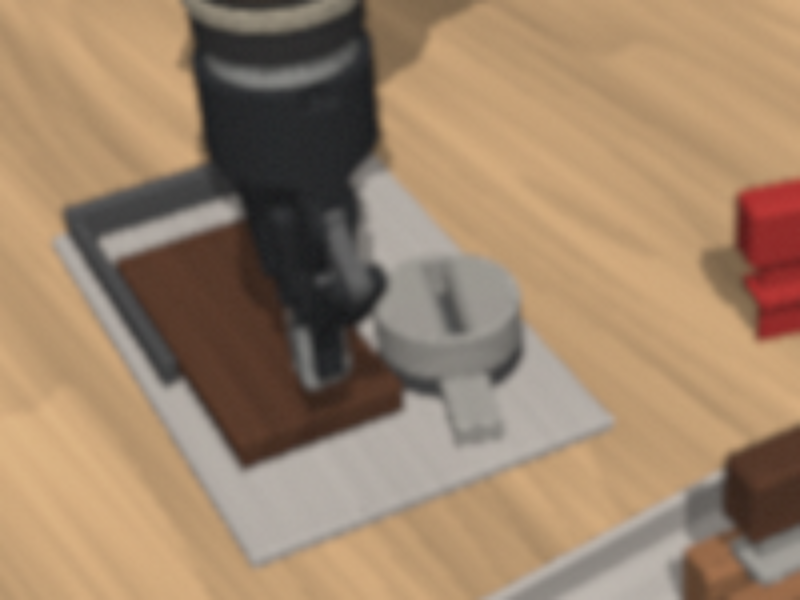

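The wrist view shows shut fingers at (320,305), clear of the plank's rear edge at column 272. The boss is at (185,70) with the slot in clear view. I'll centre the fingers and descend.

```bash
python3 -m inch '{"offset":[[0.011,0.008,0],[0.0,0,0.03],[0,0,0.02],[0,0,0.008]],"spin":[0,0,0,0]}'
python3 - <<'E'
from h import *
go([*cr(-168,0),.031],1.452); print(incr(sense()["position"]))
E
```

```text
clock: 2.72
position: [0.5812, 0.0724, 0.04]
tool_rot: [0.006, 0.06, 0.998, 0.001]
wrist_force: [-0.3, -0.5, -0.2]
opening: -0.0001
clk 2.73 p [0.5812 0.0724 0.04  ] yaw_y 1.451 tilt [ 0.012  0.002 -1.   ] F [-0.3 -0.5 -0.2] q [ 0.12  0.3  -0.28  0.98  0.    0.24] open -0.0001
spin units -0.01 (neg=ccw)
offset after spin [-0.001  -0.0043  0.009 ]
offset now [-0.0009 -0.0043  0.009 ]
[-172.28868491   -0.97928612]
```

```bash
python3 -m inch '{"offset":[[0,0,0.008],[0,-0.012,0.002],[0,-0.010,0],[0,-0.010,0],[0,-0.010,0]],"spin":[0,0,0,0,0]}'
python3 - <<'E'
from h import *
go([*cr(-104.5,0),.030],1.452); print(incr(sense()["position"]))
d=get_image("wrist"); cv2.imwrite("pics/w2.png",d["frame"][:,:,::-1])
E
```

```text
clock: 3.35
position: [0.5782, 0.0291, 0.0338]
tool_rot: [0.009, 0.059, 0.998, 0.002]
wrist_force: [0.9, 0.3, -0.3]
opening: -0.0
clk 3.35 p [0.5782 0.0291 0.0338] yaw_y 1.452 tilt [ 0.018  0.003 -1.   ] F [ 0.9  0.3 -0.3] q [ 0.05  0.29 -0.31  0.95  0.    0.17] open -0.0
spin units -0.0 (neg=ccw)
offset after spin [ 0.0011 -0.0244  0.0038]
offset now [ 0.0011 -0.0244  0.0037]
[-128.92907923    1.09618982]
```

View pics/w2.png

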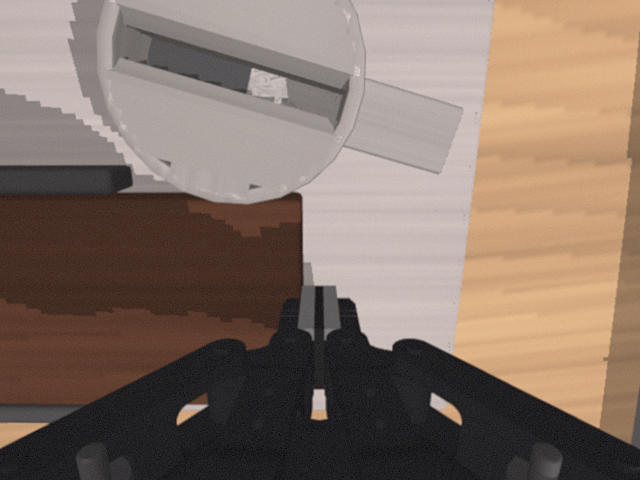

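The plank edge (column 303) is now against the fingers at (320,300). Continuing the push.

```bash
python3 -m inch '{"offset":[[0,-0.007,0.001],[0,-0.006,0.001],[0,-0.005,0],[0,-0.004,0]],"spin":[0,0,0,0]}'
python3 - <<'E'
from h import *
go([*cr(-104.5,0),.030],1.452); print(incr(sense()["position"]))
t=get_image("top"); cv2.imwrite("pics/t2.png",cv2.resize(t["frame"][165:295,330:505],None,fx=4.5,fy=4.5,interpolation=cv2.INTER_CUBIC)[:,:,::-1])
E
```

```text
clock: 3.9
position: [0.577, 0.0059, 0.0337]
tool_rot: [0.011, 0.06, 0.998, 0.003]
wrist_force: [-0.2, 1.6, 1.3]
opening: 0.0001
clk 3.9 p [0.577  0.0059 0.0337] yaw_y 1.451 tilt [ 0.022  0.006 -1.   ] F [-0.2  1.6  1.3] q [ 0.01  0.29 -0.31  0.95  0.01  0.13] open 0.0001
spin units -0.01 (neg=ccw)
offset after spin [ 0.0027 -0.0013  0.0037]
offset now [ 0.0027 -0.0013  0.0037]
[-105.77984981    2.65909171]
```

View pics/t2.png

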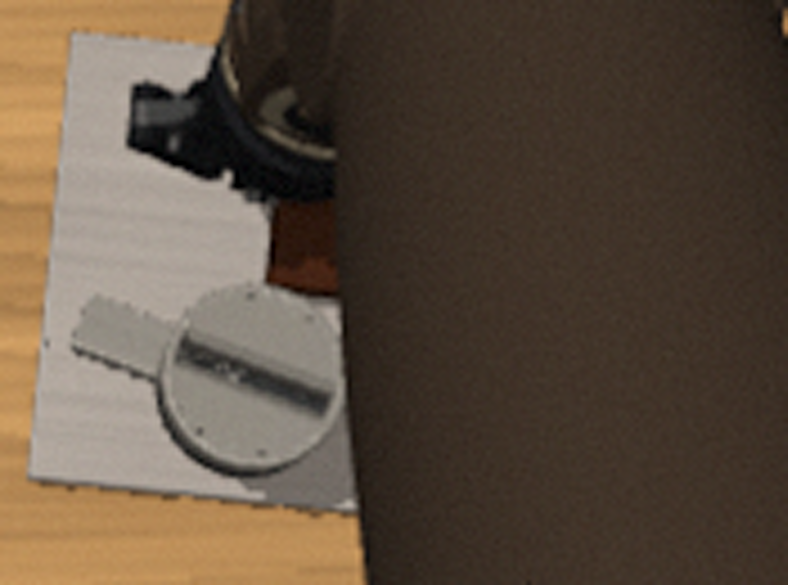

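The plank's rear edge is now at crop column ~268. It has moved about 33 mm, so about 12 mm remain.

```bash
python3 -m inch '{"offset":[[0.001,-0.005,0.001],[0.001,-0.005,0.001],[0,-0.004,0]],"spin":[0,0,0]}'
python3 -m inch '{"offset":[[0,-0.003,0],[0,-0.003,0]],"spin":[0,0]}'
python3 - <<'E'
from h import *
print(incr(sense()["position"]))
t=get_image("top"); cv2.imwrite("pics/t3.png",cv2.resize(t["frame"][165:295,330:505],None,fx=4.5,fy=4.5,interpolation=cv2.INTER_CUBIC)[:,:,::-1])
C=lambda p:np.array(p)/4.5+[330,165]-0.4
E
```

```text
clock: 4.32
position: [0.5751, -0.0037, 0.0337]
tool_rot: [0.013, 0.058, 0.998, 0.009]
wrist_force: [-1.0, 17.8, 0.2]
opening: 0.0001
clock: 4.58
position: [0.5749, -0.0036, 0.0338]
tool_rot: [0.013, 0.056, 0.998, 0.017]
wrist_force: [1.2, 11.5, 2.3]
opening: -0.0004
[-96.03437124   1.76192144]
```

View pics/t3.png

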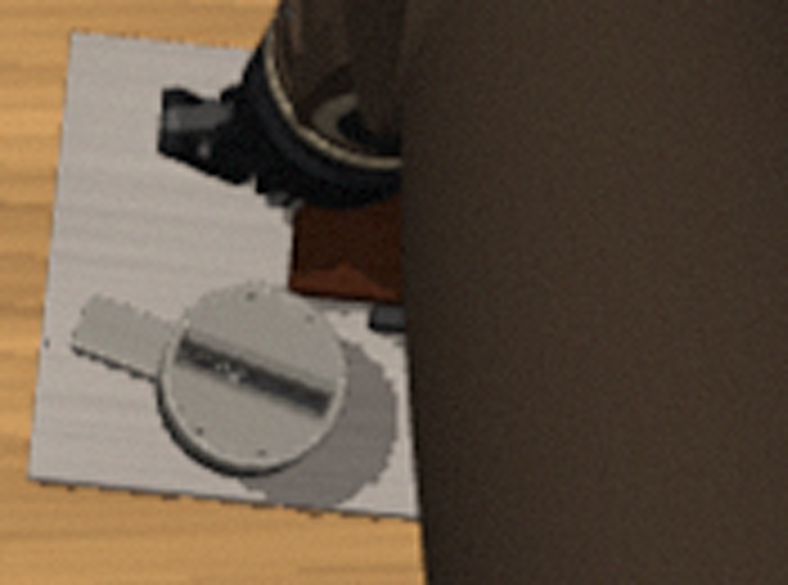

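The wrist force jumped to 17.8 N and the motion stopped, so the plank is against the stop. I'll back off and check.

```bash
python3 -m inch '{"offset":[[0,0.01,0],[0,0.02,0],[0,0,-0.05],[0,0,-0.06],[0,0,-0.06]],"spin":[0,0,0,0,0]}'
python3 - <<'E'
from h import *
go([.463,.258,.245],1.47)
E
```

```text
clock: 5.25
position: [0.5702, 0.0244, 0.2017]
tool_rot: [0.006, 0.055, 0.998, 0.015]
wrist_force: [0.9, -0.3, -0.1]
opening: -0.0004
clk 5.25 p [0.5702 0.0244 0.2017] yaw_y 1.46 tilt [ 0.013  0.029 -1.   ] F [ 0.9 -0.3 -0.1] q [ 0.03  0.2  -0.04  1.31  0.03  0.14] open -0.0004
spin units -0.07 (neg=ccw)
offset after spin [ 0.1302  0.2217 -0.0433]
offset now [ 0.1321  0.2215 -0.038 ]
```

```bash
python3 -m inch '{"offset":[[0.0265,0.0443,-0.01],[0.0265,0.0443,-0.01],[0.0265,0.0443,-0.01],[0.0265,0.0443,-0.005],[0.0265,0.0443,0]],"spin":[-0.1,0,0,0,0]}' 0.7
python3 - <<'E'
from h import *
t=get_image("top"); cv2.imwrite("pics/t4.png",cv2.resize(t["frame"][150:310,210:510],None,fx=2.6,fy=2.6,interpolation=cv2.INTER_CUBIC)[:,:,::-1])
d=get_image("wrist"); cv2.imwrite("pics/w4.png",d["frame"][:,:,::-1])
import pickle; pickle.dump((t,d),open("im4.pkl","wb"))
go([.463,.258,.245],1.475)
E
```

```text
clock: 5.88
position: [0.4603, 0.2642, 0.2479]
tool_rot: [0.011, 0.051, 0.999, 0.014]
wrist_force: [0.9, 0.8, 0.2]
opening: 0.0596
clk 5.97 p [0.459  0.2665 0.2474] yaw_y 1.475 tilt [ 0.023  0.029 -0.999] F [ 0.5  0.5 -0.3] q [ 0.52  0.11 -0.05  1.37  0.01  0.62] open 0.0598
spin units 0.0 (neg=ccw)
offset after spin [-0.0048 -0.0081  0.0024]
offset now [-0.0047 -0.0081  0.0023]
```

View pics/t4.png

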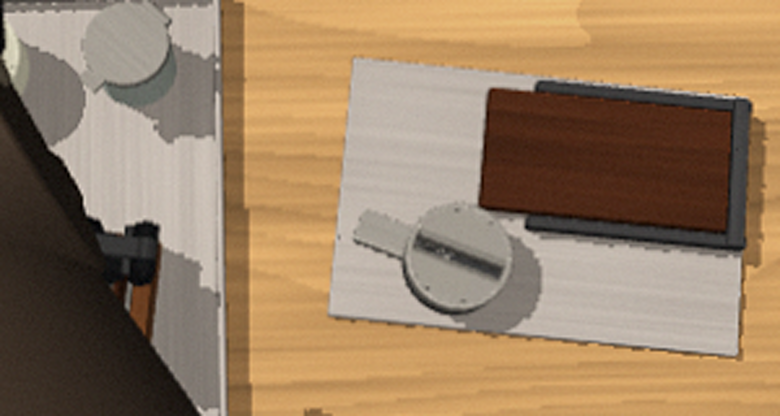

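View pics/w4.png

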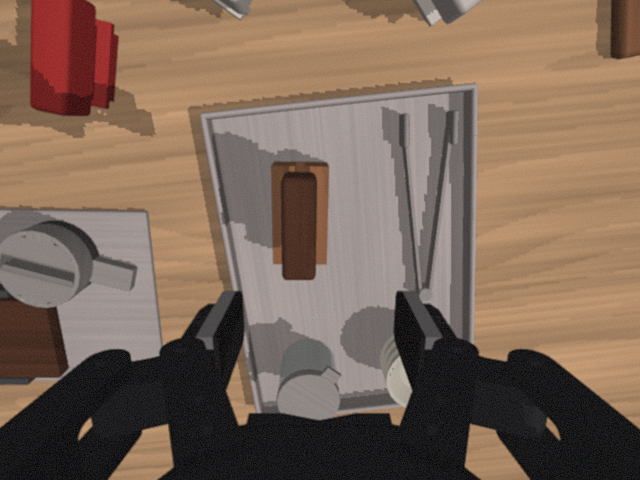

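The top view shows the plank's front against the stop (column ~730 in the crop), with the red and white pieces and the pan items undisturbed. The wrist view shows the handle top at (299,226), spanning 283–316 × 174–279. Next I'll localise both precisely.

```bash
python3 - <<'E'
import pickle
from h import *
t,d=pickle.load(open("im4.pkl","rb"))
C=lambda p:np.array(p)/2.6+[210,150]-0.4
print("plank",incr(plane(t,C([[488,88],[480,208],[731,110],[727,232]]),.026)).round(1))
f=d["frame"].astype(int); hsv=cv2.cvtColor(d["frame"],cv2.COLOR_RGB2HSV)
print(f[230,300],f[230,322],f[230,350],f[276,300])
roi=np.zeros(f.shape[:2],bool); roi[160:290,265:335]=1
m=roi&(f[...,0]<95)&(f[...,0]-f[...,2]>18)
c=max(comps(m,50),key=lambda a:a.sum()); b,_=rect(c); print("box",b.round(1),c.sum())
# topface: brighter front? use full box & z
for z in(.105,):
    P=plane(d,b,z); print(P.round(4),P.mean(0).round(4),np.linalg.norm(P[0]-P[1]),np.linalg.norm(P[1]-P[2]))
R=plane(d,[[272,165],[328,165],[327,263],[274,263]],.043); print("rest",R.round(4),R.mean(0).round(4))
print("cam c", (-d["R"].T@d["t"]).round(3))
cv2.imwrite("pics/w4c.png",cv2.resize(d["frame"][150:300,250:350],None,fx=4,fy=4,interpolation=cv2.INTER_CUBIC)[:,:,::-1])
E
```

```text
plank [[-92.1  45.1]
 [-91.4 -44.8]
 [ 87.6  46.5]
 [ 88.3 -44.9]]
[75 49 40] [133  90  62] [157 145 144] [73 45 32]
box [[271.6 161.4]
 [313.7 157.2]
 [325.8 277.4]
 [283.8 281.6]] 3870
[[0.4096 0.2453 0.105 ]
 [0.4096 0.2745 0.105 ]
 [0.4999 0.2747 0.105 ]
 [0.4999 0.2426 0.105 ]] [0.4547 0.2593 0.105 ] 0.029211335446388296 0.09032031322116793
rest [[0.4183 0.2392 0.043 ]
 [0.4231 0.2868 0.043 ]
 [0.5122 0.2778 0.043 ]
 [0.5069 0.2293 0.043 ]] [0.4651 0.2583 0.043 ]
cam c [0.385 0.271 0.374]
```

View pics/w4c.png

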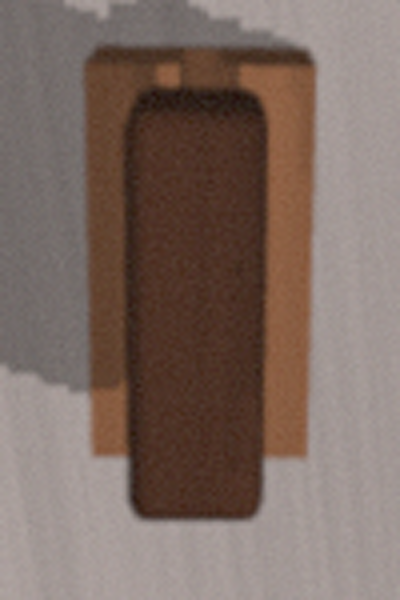

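Plank ends measure −92 and +88 mm, so it is home within measurement error. The handle and rest agree across views at about (0.4645, 0.2585), yaw −0.10.

```bash
python3 - <<'E'
from h import *
go([.4645,.2585,.135],1.47)
E
python3 -m inch '{"offset":[[-0.004,-0.006,0],[-0.004,-0.006,0.04],[0,0,0.04],[0,0,0.025]],"spin":[0,0,0,0]}'
python3 - <<'E'
from h import *
go([.4645,.2585,.084],1.47)
d=get_image("wrist"); cv2.imwrite("pics/w5.png",d["frame"][:,:,::-1])
E
```

```text
clk 5.97 p [0.459  0.2665 0.2474] yaw_y 1.475 tilt [ 0.023  0.029 -0.999] F [ 0.5  0.5 -0.3] q [ 0.52  0.11 -0.05  1.37  0.01  0.62] open 0.0598
spin units 0.04 (neg=ccw)
offset after spin [-0.0063 -0.0074  0.1124]
offset now [-0.004  -0.0109  0.1123]
clock: 6.48
position: [0.4709, 0.2553, 0.1413]
tool_rot: [0.013, 0.049, 0.999, 0.015]
wrist_force: [-0.2, -0.2, 0.4]
opening: 0.06
clk 6.47 p [0.4709 0.2553 0.1413] yaw_y 1.474 tilt [ 0.028  0.029 -0.999] F [-0.2 -0.2  0.4] q [ 0.49  0.14 -0.26  1.14  0.01  0.59] open 0.06
spin units 0.03 (neg=ccw)
offset after spin [0.0067 0.0026 0.0573]
offset now [0.0081 0.0008 0.0572]
```

View pics/w5.png

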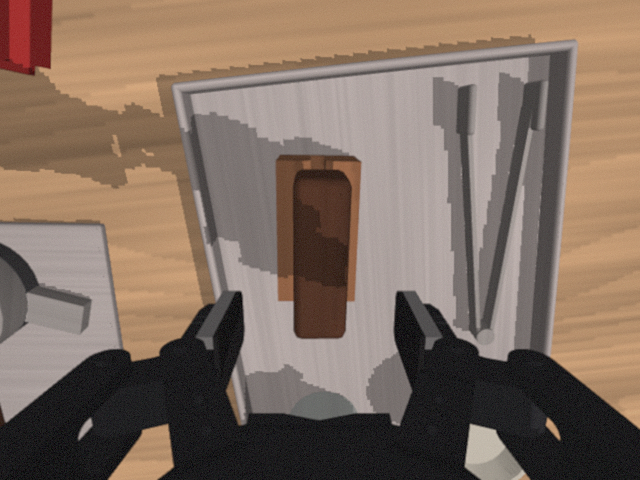

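The handle (columns 294–350) is centred between the fingers (241 and 400), and its yaw is parallel to the pads.

```bash
python3 -m inch '{"offset":[[0.008,0.001,0],[0,0,0.022],[0,0,0.02],[0,0,0.012]],"spin":[0,0,0,0]}'
python3 - <<'E'
from h import *
import pickle
go([.4645,.2585,.084],1.47)
d=get_image("wrist"); cv2.imwrite("pics/w6.png",d["frame"][:,:,::-1])
E
```

```text
clock: 7.02
position: [0.4652, 0.2564, 0.0873]
tool_rot: [0.014, 0.051, 0.998, 0.015]
wrist_force: [0.6, -0.6, 0.1]
opening: 0.0599
clk 7.03 p [0.4652 0.2564 0.0873] yaw_y 1.469 tilt [ 0.029  0.028 -0.999] F [ 0.6 -0.6  0.1] q [ 0.5   0.16 -0.36  1.02  0.01  0.6 ] open 0.0599
spin units -0.01 (neg=ccw)
offset after spin [0.0009 0.002  0.0033]
offset now [0.001  0.0019 0.0033]
```

View pics/w6.png

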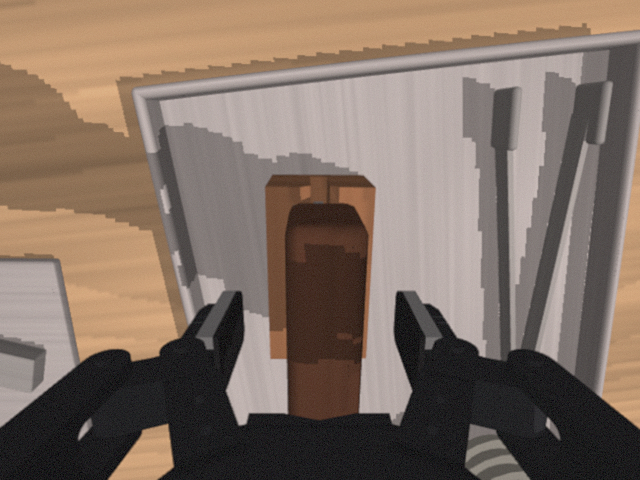

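The handle (columns 286–368) lies between the pads, about 2 mm right of centre. I'll correct that and close.

```bash
python3 -m inch '{"offset":[[0.001,0.0015,0.003],[0,0,0]],"spin":[0,0]}'
python3 -m inch '{"offset":[[0,0,0],[0,0,0],[0,0,0],[0,0,0]],"spin":[0,0,0,0]}' 0
python3 - <<'E'
from h import *
go([.4645,.2585,.2],1.47)
E
```

```text
clock: 7.32
position: [0.4644, 0.2581, 0.0842]
tool_rot: [0.014, 0.051, 0.998, 0.015]
wrist_force: [0.8, 0.4, -0.4]
opening: 0.0599
clock: 7.82
position: [0.465, 0.2583, 0.0857]
tool_rot: [0.015, 0.051, 0.998, 0.015]
wrist_force: [-0.1, 0.2, -1.1]
opening: 0.0251
clk 7.83 p [0.465  0.2583 0.0857] yaw_y 1.469 tilt [ 0.031  0.028 -0.999] F [-0.1  0.2 -1.1] q [ 0.5   0.16 -0.36  1.01  0.01  0.6 ] open 0.0251
spin units -0.01 (neg=ccw)
offset after spin [ 6.000e-04  1.000e-04 -1.143e-01]
offset now [-0.0026  0.0037 -0.1142]
```

Gripped: opening 25.1 mm on the 26 mm handle. Lifting straight up.

```bash
python3 -m inch '{"offset":[[-0.0005,0.0008,-0.025],[-0.0008,0.001,-0.04],[-0.001,0.0015,-0.05],[0,0,0],[0,0,0]],"spin":[0,0,0,-1,-1]}'
python3 - <<'E'
from h import *
go([.4897,.0145,.2],2.732)
d=get_image("scene"); cv2.imwrite("pics/s7.png",cv2.resize(d["frame"][120:320,230:480],None,fx=3,fy=3)[:,:,::-1])
d=get_image("wrist"); cv2.imwrite("pics/w7.png",d["frame"][:,:,::-1])
E
```

```text
clock: 8.45
position: [0.463, 0.2577, 0.2025]
tool_rot: [0.015, -0.092, 0.996, 0.012]
wrist_force: [-0.7, 0.4, -1.9]
opening: 0.0254
clk 8.45 p [0.463  0.2577 0.2025] yaw_y 1.756 tilt [ 0.027  0.027 -0.999] F [-0.7  0.4 -1.9] q [ 0.5   0.11 -0.15  1.27  0.01  0.32] open 0.0254
spin units -6.99 (neg=ccw)
offset after spin [ 0.2125 -0.1213  0.0025]
offset now [ 0.0185 -0.2439 -0.0033]
```

View pics/s7.png

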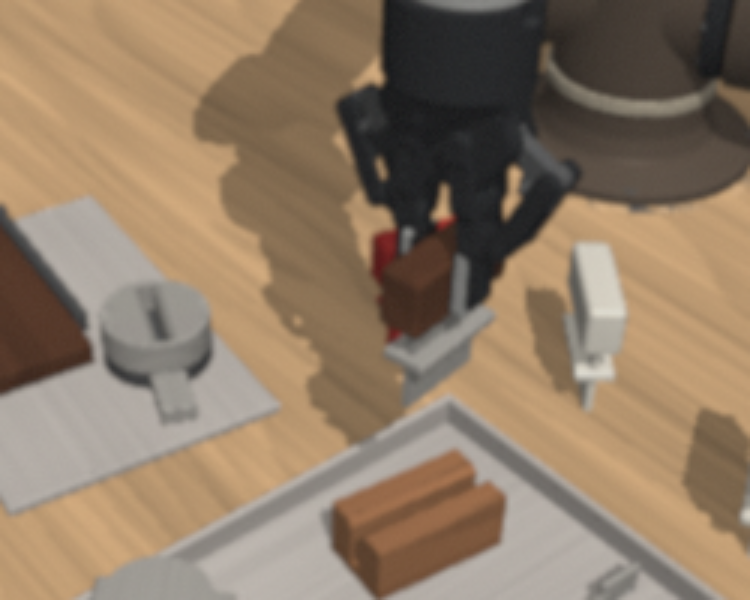

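View pics/w7.png

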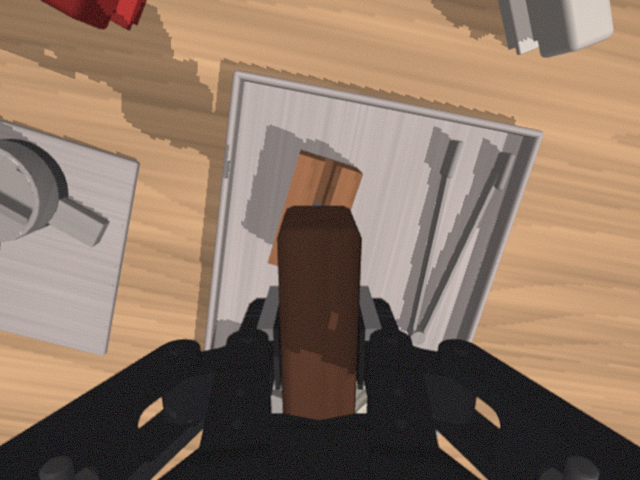

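The key hangs upright in the jaws, clear of the rest. The pan items are unchanged. Turning to the slot's yaw, then moving across.

```bash
python3 -m inch '{"offset":[[0,0,0],[0,0,0],[0,0,0],[0,0,0],[0,0,0]],"spin":[-1,-1,-1,-1,-1]}'
python3 -m inch '{"offset":[[0,0,0],[0,0,0]],"spin":[-1,-0.7]}'
python3 - <<'E'
from h import *
go([.4897,.0145,.2],2.732)
E
```

```text
clock: 9.18
position: [0.462, 0.2572, 0.1999]
tool_rot: [0.016, -0.428, 0.904, 0.006]
wrist_force: [-0.2, -0.1, -1.3]
opening: 0.0252
clock: 9.43
position: [0.4614, 0.257, 0.1988]
tool_rot: [0.015, -0.533, 0.846, 0.005]
wrist_force: [-0.2, -0.1, -1.3]
opening: 0.0254
clk 9.43 p [0.4614 0.257  0.1988] yaw_y 2.695 tilt [ 0.021  0.024 -0.999] F [-0.2 -0.1 -1.3] q [ 0.5   0.11 -0.16  1.27  0.01 -0.62] open 0.0254
spin units -0.27 (neg=ccw)
offset after spin [ 0.2111 -0.1225 -0.0012]
offset now [ 0.2063 -0.1303 -0.0065]
```

```bash
python3 -m inch '{"offset":[[0.042,-0.026,-0.002],[0.042,-0.026,-0.002],[0.042,-0.026,0],[0,-0.026,0],[0,-0.02,0]],"spin":[-0.1,0,0,0,0]}'
python3 - <<'E'
from h import *
import pickle
go([.4897,.0145,.2],2.732)
d=get_image("wrist"); cv2.imwrite("pics/w8.png",d["frame"][:,:,::-1]); t=get_image("top"); s=get_image("scene"); pickle.dump((d,t,s),open("im8.pkl","wb"))
E
```

```text
clock: 10.05
position: [0.5197, 0.0862, 0.1976]
tool_rot: [0.013, -0.534, 0.845, 0.005]
wrist_force: [0.2, -0.2, -0.6]
opening: 0.0254
clk 10.05 p [0.5197 0.0862 0.1976] yaw_y 2.699 tilt [ 0.017  0.023 -1.   ] F [ 0.2 -0.2 -0.6] q [ 0.15  0.12 -0.15  1.28  0.02 -0.97] open 0.0254
spin units -0.24 (neg=ccw)
offset after spin [ 0.0778 -0.001  -0.0024]
offset now [ 0.0776 -0.0037 -0.0046]
```

View pics/w8.png

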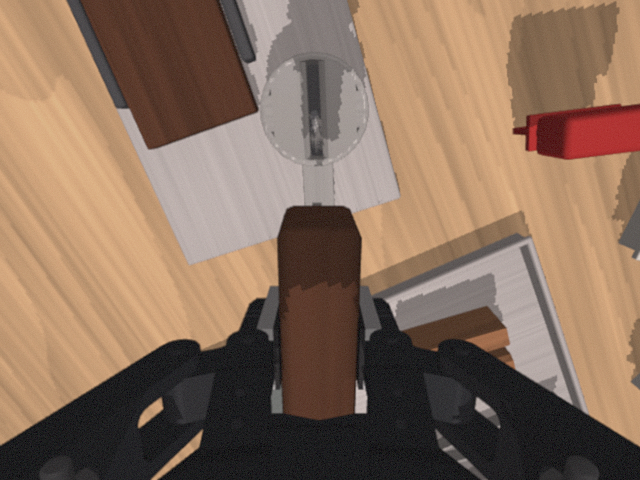

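The wrist view ahead shows the boss at (315,108), with the slot running from (314,60) to (316,158), nearly in line with the handle. The plank is at the upper left, home.

```bash
python3 - <<'E'
from h import *
import pickle
d,t,s=pickle.load(open("im8.pkl","rb"))
cv2.imwrite("pics/w8c.png",cv2.resize(d["frame"][45:175,250:380],None,fx=4.5,fy=4.5,interpolation=cv2.INTER_CUBIC)[:,:,::-1])
E
```

```text
(no output)
```

View pics/w8c.png

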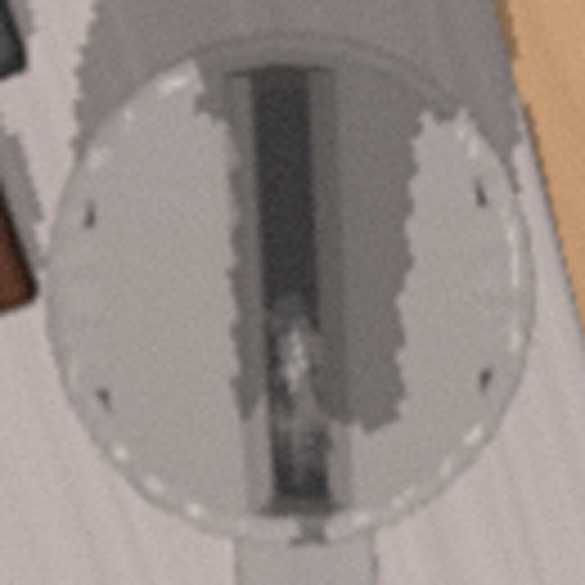

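```bash
python3 - <<'E'
from h import *
import pickle
d,t,s=pickle.load(open("im8.pkl","rb"))
C=lambda p:np.array(p)/4.5+[250,45]-0.4
e=plane(d,C([[286,68],[300,513]]),.046); print("slot",e.round(4),e.mean(0).round(4),np.linalg.norm(e[0]-e[1]),"yaw",np.arctan2(*(e[1]-e[0])[[1,0]]))
b=plane(d,C([[48,287],[531,287],[289,37],[289,535]]),.046); print("boss",b[:2].mean(0).round(4),b[2:].mean(0).round(4),np.linalg.norm(b[0]-b[1]),np.linalg.norm(b[2]-b[3]))
x=[[237,68],[337,68],[250,512],[350,512]]; X=plane(d,C(x),.046); print("mouth ctr",X.mean(0).round(4)); v=X[2]+X[3]-X[0]-X[1]; print(np.arctan2(v[1],v[0]))
tg=plane(d,[[304,165],[334,165],[303,203],[334,203]],.022);v=tg[2]+tg[3]-tg[0]-tg[1];print("tongue",np.arctan2(v[1],v[0]))
E
```

```text
slot [[ 0.4763 -0.0151  0.046 ]
 [ 0.5022  0.0443  0.046 ]] [0.4892 0.0146 0.046 ] 0.06482095525759089 yaw 1.1584520828816292
boss [0.4891 0.0129 0.046 ] [0.4897 0.014  0.046 ] 0.07381877716813359 0.07243338426578314
mouth ctr [0.4891 0.0146 0.046 ]
1.1562458148447288
tongue 1.1153688193656457
```

Two measurements put the slot at (0.4892, 0.0146), yaw 1.158, with length 65 mm against the stated 66. The required jaw yaw is 2.729.

```bash
python3 -m inch '{"offset":[[0,0,0],[0.026,-0.0005,0],[0.026,-0.0005,0],[0.026,-0.0005,0],[0,0,0.02]],"spin":[-0.24,0,0,0,0]}'
python3 - <<'E'
from h import *
go([.488,.015,.127],2.729)
E
```

```text
clock: 10.82
position: [0.4884, 0.0175, 0.1757]
tool_rot: [0.014, -0.554, 0.832, 0.005]
wrist_force: [0.7, -0.2, -1.1]
opening: 0.0253
clk 10.82 p [0.4884 0.0175 0.1757] yaw_y 2.746 tilt [ 0.017  0.024 -1.   ] F [ 0.7 -0.2 -1.1] q [ 0.02  0.05 -0.27  1.23  0.02 -1.15] open 0.0253
spin units 0.12 (neg=ccw)
offset after spin [ 0.0025 -0.0007  0.0487]
offset now [ 0.0039 -0.0003  0.0486]
```

```bash
python3 -m inch '{"offset":[[0.003,0,0.02],[0,0,0.02],[0,0,0.006]],"spin":[0.1,0,0]}'
python3 - <<'E'
from h import *
import pickle
go([.488,.015,.0947],2.729)
d=get_image("wrist");  t=get_image("top"); s=get_image("scene"); pickle.dump((d,t,s),open("im9.pkl","wb"))
cv2.imwrite("pics/w9.png",d["frame"][:,:,::-1]);
cv2.imwrite("pics/s9.png",cv2.resize(s["frame"][140:290,200:360],None,fx=4,fy=4,interpolation=cv2.INTER_CUBIC)[:,:,::-1])
E
```

```text
clock: 11.2
position: [0.4859, 0.0177, 0.1281]
tool_rot: [0.013, -0.551, 0.835, 0.006]
wrist_force: [0.5, -0.3, -1.3]
opening: 0.025
clk 11.2 p [0.4859 0.0177 0.1281] yaw_y 2.737 tilt [ 0.016  0.025 -1.   ] F [ 0.5 -0.3 -1.3] q [ 0.02  0.07 -0.36  1.12  0.02 -1.14] open 0.025
spin units 0.06 (neg=ccw)
offset after spin [ 0.0016 -0.003   0.0334]
offset now [ 0.0026 -0.0028  0.0333]
```

View pics/w9.png

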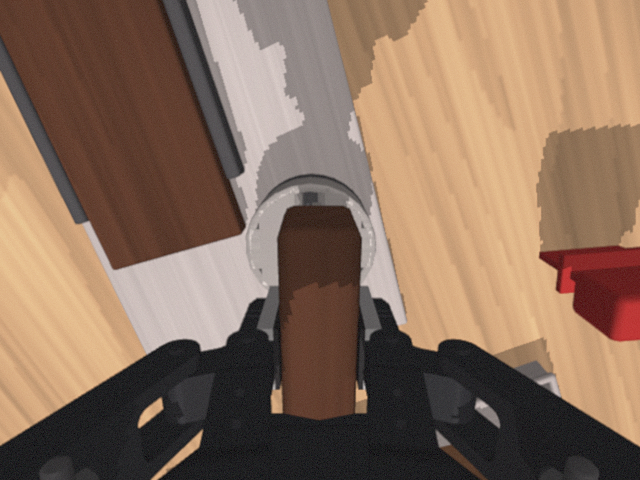

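View pics/s9.png

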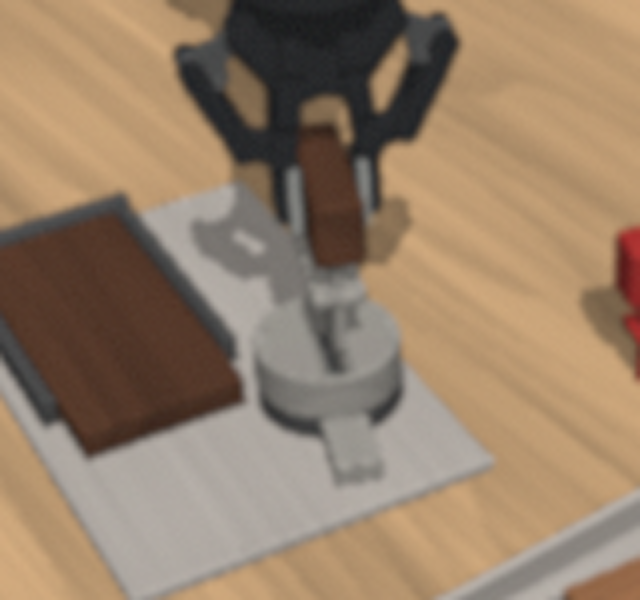

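The scene view shows the blade edge (345,325) a few mm right of the slot (330,340), and the wrist view shows the slot end at column 311 against handle centre 320. I need about −3 mm along tool y, as computed.

```bash
python3 -m inch '{"offset":[[0.002,-0.0035,0],[0,-0.0005,0]],"spin":[0.05,0]}'
python3 - <<'E'
from h import *
import pickle
go([.488,.015,.0947],2.729)
d=get_image("wrist");  s=get_image("scene"); pickle.dump((d,s),open("im10.pkl","wb"))
a=cv2.resize(d["frame"][150:300,230:400],None,fx=3,fy=3,interpolation=cv2.INTER_CUBIC)[:,:,::-1]
b=cv2.resize(s["frame"][175:265,250:320],None,fx=5,fy=5,interpolation=cv2.INTER_CUBIC)[:,:,::-1]
cv2.imwrite("pics/w10.png",a); cv2.imwrite("pics/s10.png",b)
E
```

```text
clock: 11.6
position: [0.4909, 0.0141, 0.131]
tool_rot: [0.015, -0.548, 0.837, 0.005]
wrist_force: [-0.4, -0.5, -1.2]
opening: 0.0254
clk 11.6 p [0.4909 0.0141 0.131 ] yaw_y 2.73 tilt [ 0.02   0.025 -0.999] F [-0.4 -0.5 -1.2] q [ 0.01  0.07 -0.35  1.13  0.02 -1.14] open 0.0254
spin units 0.01 (neg=ccw)
offset after spin [0.0004 0.003  0.0363]
offset now [0.0015 0.0033 0.0363]
```

View pics/s10.png

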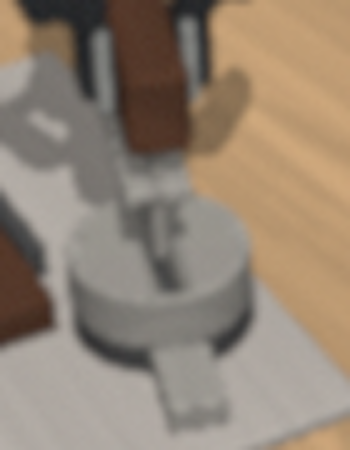

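View pics/w10.png

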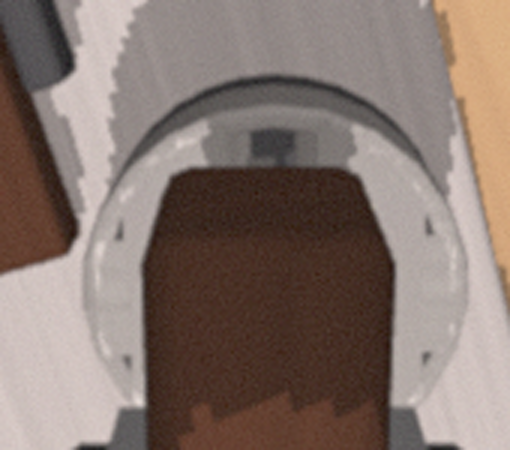

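```bash
python3 - <<'E'
from h import *
import pickle
d,s=pickle.load(open("im10.pkl","rb"))
TCP=np.array([.4909,.0141,.131]); bx=np.array([np.cos(1.159),np.sin(1.159)]); by=np.array([-bx[1],bx[0]])
im=cv2.resize(s["frame"][175:265,240:330],None,fx=6.5,fy=6.5,interpolation=cv2.INTER_CUBIC)[:,:,::-1].copy()
P=lambda X:tuple(((proj(s,X)[0]+.5-[240,175])*6.5).round().astype(int).tolist())
c=np.array([.4892,.0146])
for sg in(-1,1):
    cv2.line(im,P([*(c+bx*.033+by*sg*.0045),.046]),P([*(c-bx*.033+by*sg*.0045),.046]),(0,255,255),1)
t=TCP[:2]
cv2.line(im,P([*(t+bx*.028),.0583]),P([*(t-bx*.028),.0583]),(0,0,255),1)
cv2.line(im,P([*(t+bx*.028),.0583]),P([*(t+bx*.028),.0883]),(0,0,255),1)
cv2.imwrite("pics/s11.png",im)
print("px per mm along by",(proj(s,[*(t+by*.01),.058])-proj(s,[*t,.058])).round(2),"bx",(proj(s,[*(t+bx*.01),.058])-proj(s,[*t,.058])).round(2))
E
```

```text
px per mm along by [[ 4.86 -0.74]] bx [[0.87 2.9 ]]
```

View pics/s11.png

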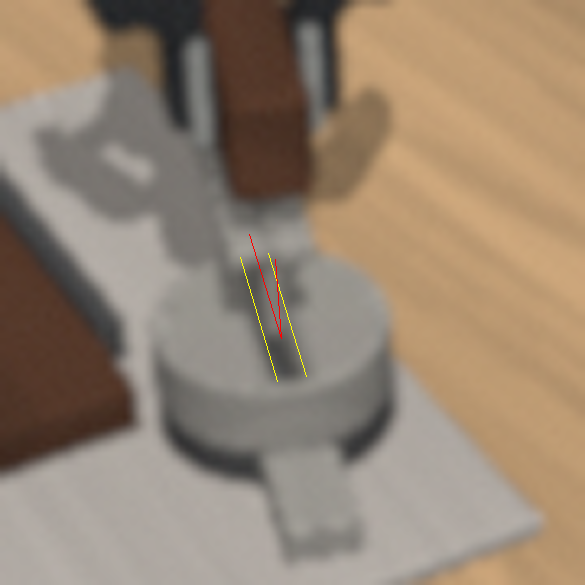

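The overlay of the measured slot (yellow) fits the image. The blade's front lower corner, at about (279,336), lies about 2 mm to the tool's −y of the slot axis. I'll shift that and descend gently, watching the force.

```bash
python3 -m inch '{"offset":[[0.001,0.0022,0.004],[0,0,0.006],[0,0,0.006]],"spin":[0,0,0]}'
python3 - <<'E'
from h import *
go([.489,.0148,.0947],2.729)
E
```

```text
clock: 12.08
position: [0.4887, 0.0145, 0.1143]
tool_rot: [0.015, -0.547, 0.837, 0.005]
wrist_force: [1.0, -1.1, -1.9]
opening: 0.0254
clk 12.07 p [0.4887 0.0145 0.1143] yaw_y 2.729 tilt [ 0.021  0.025 -0.999] F [ 1.  -1.1 -1.9] q [ 0.02  0.08 -0.39  1.09  0.02 -1.14] open 0.0254
spin units 0.0 (neg=ccw)
offset after spin [-0.0004 -0.0001  0.0196]
offset now [0.0002 0.0001 0.0196]
```

The edge is 4 mm below the boss top with no force, so the blade is in the mouth. Continuing down.

```bash
python3 -m inch '{"offset":[[0,0,0.007],[0,0,0.006]],"spin":[0,0]}'
python3 -m inch '{"offset":[[0,0,0.004],[0,0,0.002]],"spin":[0,0]}'
python3 - <<'E'
from h import *
go([.4892,.0146,.0947],2.729)
d=get_image("scene");cv2.imwrite("pics/s12.png",cv2.resize(d["frame"][140:290,200:360],None,fx=4,fy=4,interpolation=cv2.INTER_CUBIC)[:,:,::-1])
E
```

```text
clock: 12.32
position: [0.4887, 0.0148, 0.1]
tool_rot: [0.015, -0.548, 0.837, 0.005]
wrist_force: [-0.7, 1.3, -1.6]
opening: 0.0255
clock: 12.58
position: [0.4891, 0.015, 0.0942]
tool_rot: [0.015, -0.547, 0.837, 0.005]
wrist_force: [-1.7, 0.5, 17.1]
opening: 0.0253
clk 12.57 p [0.4891 0.015  0.0942] yaw_y 2.73 tilt [ 0.021  0.025 -0.999] F [-1.7  0.5 17.1] q [ 0.02  0.09 -0.42  1.04  0.02 -1.14] open 0.0253
spin units 0.0 (neg=ccw)
offset after spin [ 0.0003 -0.0003 -0.0005]
offset now [ 0.0003 -0.0003 -0.0005]
```

View pics/s12.png

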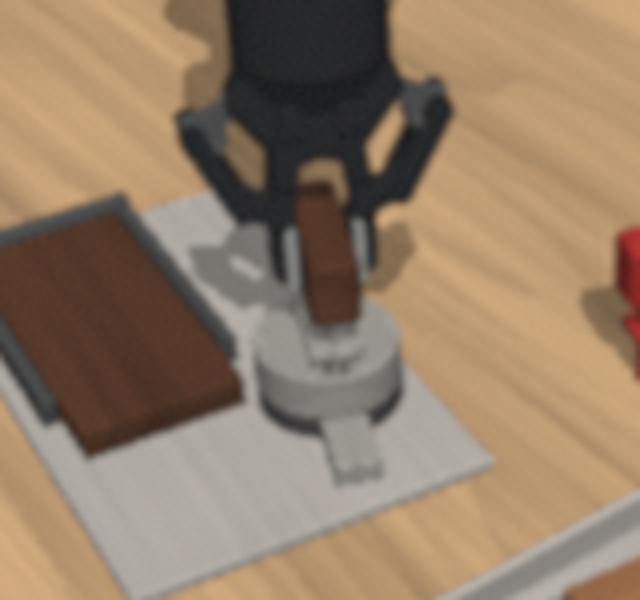

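The key is fully in: floor contact at z = 0.0942 (expected 0.0947), and the shoulder sits just above the boss. I'll ease up 1 mm and turn clockwise (+spin).

```bash
python3 -m inch '{"offset":[[0,0,-0.0012],[0,0,0],[0,0,0],[0,0,0]],"spin":[0,0.8,0.8,0.8]}'
python3 - <<'E'
from h import *
go([.4892,.0146,.0955],1.452); print(sense()["ft_torque"].round(2))
E
```

```text
clock: 13.12
position: [0.4897, 0.015, 0.096]
tool_rot: [0.015, -0.396, 0.918, 0.007]
wrist_force: [0.1, -0.3, -2.2]
opening: 0.0253
clk 13.12 p [0.4897 0.015  0.096 ] yaw_y 2.385 tilt [ 0.022  0.024 -0.999] F [ 0.1 -0.3 -2.2] q [ 0.02  0.09 -0.42  1.05  0.02 -0.8 ] open 0.0253
spin units 6.68 (neg=ccw)
offset after spin [ 0.0004 -0.0004  0.0005]
offset now [0.0006 0.0001 0.0005]
[-0.11 -0.06  0.14]
```

Turning: moment 0.14 N m, matching the cam's friction. Continuing.

```bash
python3 -m inch '{"offset":[[0,0,0],[0,0,0],[0,0,0]],"spin":[0.9,0.9,0.9]}'
python3 - <<'E'
from h import *
go([.4892,.0146,.0955],1.452); print(sense()["ft_torque"].round(2))
E
python3 -m inch '{"offset":[[0,0,0],[0,0,0]],"spin":[0.9,0.9]}'
python3 - <<'E'
from h import *
go([.4892,.0146,.0955],1.452); print(sense()["ft_torque"].round(2))
d=get_image("scene");cv2.imwrite("pics/s13.png",cv2.resize(d["frame"][140:290,200:360],None,fx=4,fy=4,interpolation=cv2.INTER_CUBIC)[:,:,::-1])
E
```

```text
clock: 13.5
position: [0.4902, 0.0146, 0.0959]
tool_rot: [0.014, -0.211, 0.977, 0.009]
wrist_force: [-0.2, -0.6, -1.9]
opening: 0.0254
clk 13.5 p [0.4902 0.0146 0.0959] yaw_y 1.997 tilt [ 0.023  0.023 -0.999] F [-0.2 -0.6 -1.9] q [ 0.02  0.09 -0.42  1.05  0.02 -0.41] open 0.0254
spin units 3.9 (neg=ccw)
offset after spin [ 0.001  -0.0001  0.0004]
offset now [0.0009 0.0004 0.0004]
[-0.23  0.    0.15]
clock: 13.75
position: [0.4905, 0.0143, 0.0959]
tool_rot: [0.013, -0.083, 0.996, 0.01]
wrist_force: [-0.8, -1.8, -2.1]
opening: 0.0252
clk 13.75 p [0.4905 0.0143 0.0959] yaw_y 1.737 tilt [ 0.024  0.022 -0.999] F [-0.8 -1.8 -2.1] q [ 0.02  0.09 -0.41  1.04  0.02 -0.15] open 0.0252
spin units 2.04 (neg=ccw)
offset after spin [0.0013 0.0001 0.0004]
offset now [0.0012 0.0005 0.0003]
[-0.17 -0.12  0.19]
```

View pics/s13.png

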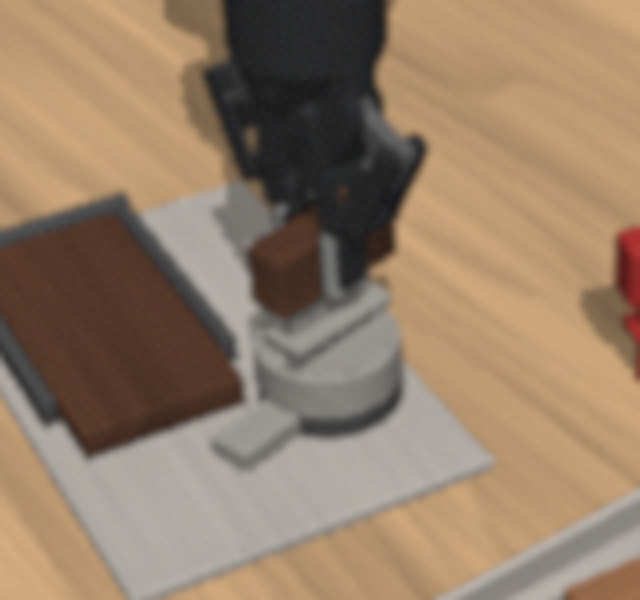

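The tongue is swinging in behind the plank (end at about (240,440)). Finishing the turn against the stop.

```bash
python3 -m inch '{"offset":[[0.001,0,0],[0,0,0],[0,0,0]],"spin":[0.8,0.7,0.6]}'
python3 - <<'E'
from h import *
go([.4892,.0146,.0955],1.452); print(sense()["ft_torque"].round(2))
E
python3 -m inch '{"offset":[[0,0,0],[0,0,0]],"spin":[0.6,0.5]}'
python3 - <<'E'
from h import *
go([.4892,.0146,.0955],1.452); print(sense()["ft_torque"].round(2))
d=get_image("scene");cv2.imwrite("pics/s14.png",cv2.resize(d["frame"][140:290,200:360],None,fx=4,fy=4,interpolation=cv2.INTER_CUBIC)[:,:,::-1])
E
```

```text
clock: 14.18
position: [0.4903, 0.0139, 0.0958]
tool_rot: [0.012, 0.067, 0.998, 0.012]
wrist_force: [0.3, 0.1, -1.2]
opening: 0.0254
clk 14.18 p [0.4903 0.0139 0.0958] yaw_y 1.438 tilt [ 0.025  0.022 -0.999] F [ 0.3  0.1 -1.2] q [ 0.02  0.09 -0.42  1.04  0.02  0.15] open 0.0254
spin units -0.1 (neg=ccw)
offset after spin [0.0012 0.0006 0.0003]
offset now [0.0012 0.0006 0.0003]
[-0.21  0.02  0.15]
clock: 14.42
position: [0.4909, 0.0135, 0.0958]
tool_rot: [0.012, 0.141, 0.99, 0.012]
wrist_force: [4.4, -2.1, -4.4]
opening: 0.0253
clk 14.43 p [0.4909 0.0135 0.0958] yaw_y 1.288 tilt [ 0.026  0.02  -0.999] F [ 4.4 -2.1 -4.4] q [ 0.02  0.09 -0.42  1.04  0.02  0.3 ] open 0.0253
spin units -1.17 (neg=ccw)
offset after spin [0.0018 0.0009 0.0003]
offset now [0.002  0.0006 0.0003]
[-0.69 -0.46  1.94]
```

View pics/s14.png

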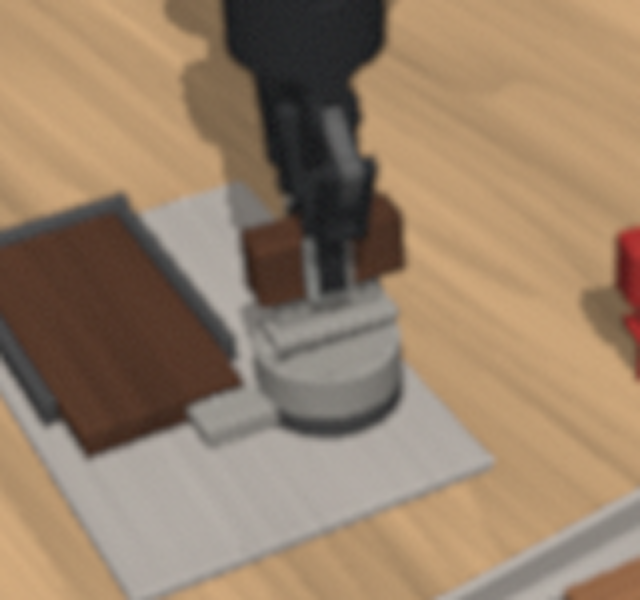

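The moment is 1.94 N m against the hard stop, and the tongue is square behind the plank. I'll relieve the twist slightly and then lift out.

```bash
python3 -m inch '{"offset":[[0.001,0,0],[0,0,0]],"spin":[-0.5,-0.2]}'
python3 - <<'E'
from h import *
go([.4892,.0146,.0955],1.452); print(sense()["ft_torque"].round(2))
E
```

```text
clock: 14.72
position: [0.4901, 0.0139, 0.0957]
tool_rot: [0.012, 0.09, 0.996, 0.011]
wrist_force: [0.5, -0.1, -1.1]
opening: 0.0252
clk 14.72 p [0.4901 0.0139 0.0957] yaw_y 1.39 tilt [ 0.026  0.02  -0.999] F [ 0.5 -0.1 -1.1] q [ 0.02  0.08 -0.42  1.04  0.02  0.2 ] open 0.0252
spin units -0.44 (neg=ccw)
offset after spin [0.001  0.0006 0.0002]
offset now [0.001  0.0005 0.0002]
[-0.04 -0.   -0.  ]
```

```bash
python3 -m inch '{"offset":[[0,0.0002,-0.012],[-0.0003,0.0004,-0.025],[-0.001,0.001,-0.04],[0,0,-0.03]],"spin":[0,0,0,0]}'
python3 - <<'E'
from h import *
import pickle
go([.465,.2583,.2],1.469)
d=get_image("scene");t=get_image("top");w=get_image("wrist")
cv2.imwrite("pics/s15.png",cv2.resize(d["frame"][120:320,200:460],None,fx=3,fy=3,interpolation=cv2.INTER_CUBIC)[:,:,::-1])
cv2.imwrite("pics/w15.png",w["frame"][:,:,::-1]); pickle.dump((d,t,w),open("im15.pkl","wb"))
E
```

```text
clock: 15.22
position: [0.4873, 0.0131, 0.2055]
tool_rot: [0.01, 0.091, 0.996, 0.011]
wrist_force: [0.6, 0.1, -2.0]
opening: 0.0256
clk 15.22 p [0.4873 0.0131 0.2055] yaw_y 1.389 tilt [ 0.022  0.021 -1.   ] F [ 0.6  0.1 -2. ] q [ 0.02  0.04 -0.22  1.29  0.02  0.2 ] open 0.0256
spin units -0.57 (neg=ccw)
offset after spin [0.0471 0.2416 0.0055]
offset now [0.0665 0.2369 0.0101]
```

View pics/s15.png

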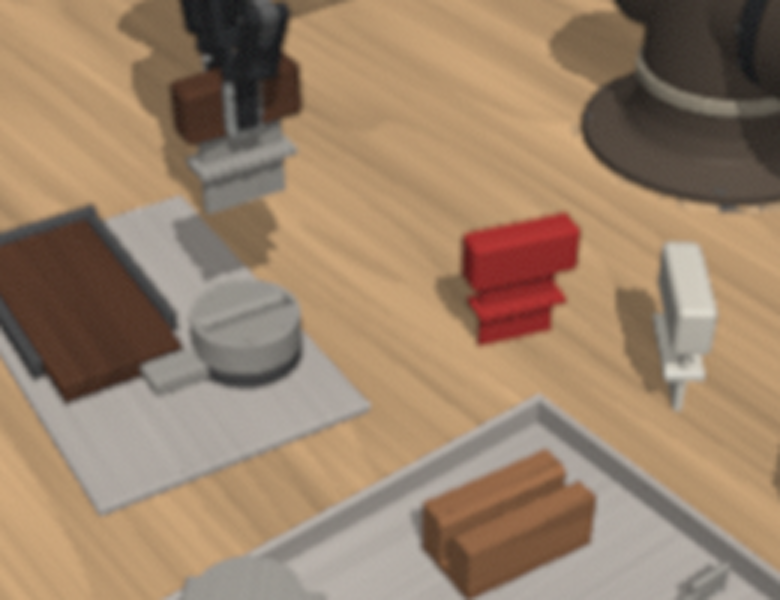

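View pics/w15.png

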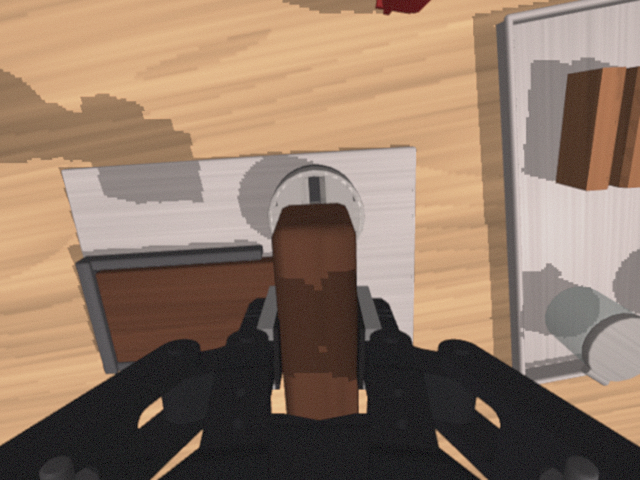

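The scene shows the key lifted clear and the tongue square across behind the plank (end at (165,372)). In the wrist view the handle is yawed a little in the grip, because it slipped at the stop. I'll measure that slip.

```bash
python3 - <<'E'
from h import *
import pickle
d,t,w=pickle.load(open("im15.pkl","rb")); w8=pickle.load(open("im8.pkl","rb"))[0]
def edges(w,ztop,yaw,nm):
    f=w["frame"].astype(int); 
    L=[];Rr=[]
    for r in range(245,286,2):
        g=cv2.GaussianBlur(w["frame"][r:r+1].astype(np.float32),(3,1),0)[0].sum(1); gr=np.diff(g)
        a=265+np.argmax(np.abs(gr[265:295])); b=345+np.argmax(np.abs(gr[345:372])); L.append([a+.5,r]);Rr.append([b+.5,r])
    PL=plane(w,L,ztop);PR=plane(w,Rr,ztop)
    for nme,P in(("L",PL),("R",PR)):
        k=np.polyfit(P@[np.cos(yaw+np.pi/2),np.sin(yaw+np.pi/2),0],P@[np.cos(yaw),np.sin(yaw),0],1); print(nm,nme,"slope in tool (y per x)",k[0].round(3))
    print(" width",(np.linalg.norm(PL-PR,axis=1)).mean().round(4))
edges(w8,.1976+.0193,2.699,"before"); edges(w,.2055+.0193,1.389,"after")
E
```

```text
before L slope in tool (y per x) 0.008
before R slope in tool (y per x) 0.008
 width 0.0247
after L slope in tool (y per x) 0.0
after R slope in tool (y per x) -0.052
 width 0.0251
```

```bash
python3 - <<'E'
from h import *
import pickle
w=pickle.load(open("im15.pkl","rb"))[2]; w8=pickle.load(open("im8.pkl","rb"))[0]
a=[cv2.resize(x["frame"][195:425,250:380],None,fx=2.6,fy=2.6,interpolation=cv2.INTER_CUBIC)[:,:,::-1] for x in(w8,w)]
cv2.imwrite("pics/cmp.png",np.hstack(a))
E
```

```text
(no output)
```

View pics/cmp.png

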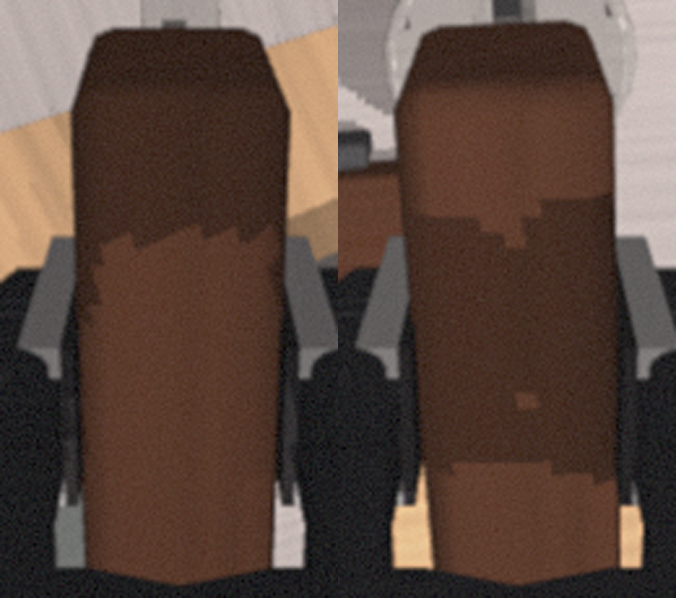

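Handle midline shift: 1.9 mm left at the front and 1.1 mm right at the rear, so the key sits about 0.04 rad counter-clockwise in the jaws. The jaw yaw over the rest should therefore be about 1.43.

```bash
python3 -m inch '{"offset":[[0,0,0],[0.0141,0.06,0],[0.0141,0.06,0],[0.0141,0.06,0],[0.0141,0.06,0]],"spin":[-0.29,0,0,0,0]}'
python3 - <<'E'
from h import *
import pickle
go([.465,.2583,.2],1.43)
d=get_image("scene");t=get_image("top");w=get_image("wrist")
cv2.imwrite("pics/t16.png",cv2.resize(t["frame"][150:310,210:510],None,fx=2.6,fy=2.6,interpolation=cv2.INTER_CUBIC)[:,:,::-1])
cv2.imwrite("pics/w16.png",w["frame"][:,:,::-1]); pickle.dump((d,t,w),open("im16.pkl","wb"))
E
```

```text
clock: 16.0
position: [0.4652, 0.2596, 0.2034]
tool_rot: [0.008, 0.076, 0.997, 0.01]
wrist_force: [1.0, -0.4, -1.9]
opening: 0.0255
clk 16.0 p [0.4652 0.2596 0.2034] yaw_y 1.418 tilt [ 0.018  0.018 -1.   ] F [ 1.  -0.4 -1.9] q [ 0.51  0.12 -0.13  1.29  0.01  0.66] open 0.0255
spin units -0.08 (neg=ccw)
offset after spin [-0.     -0.0013  0.0034]
offset now [ 0.     -0.0014  0.0034]
```

View pics/t16.png

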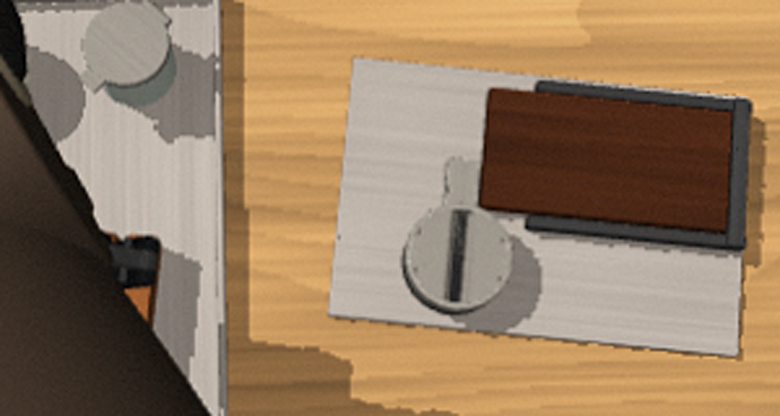

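View pics/w16.png

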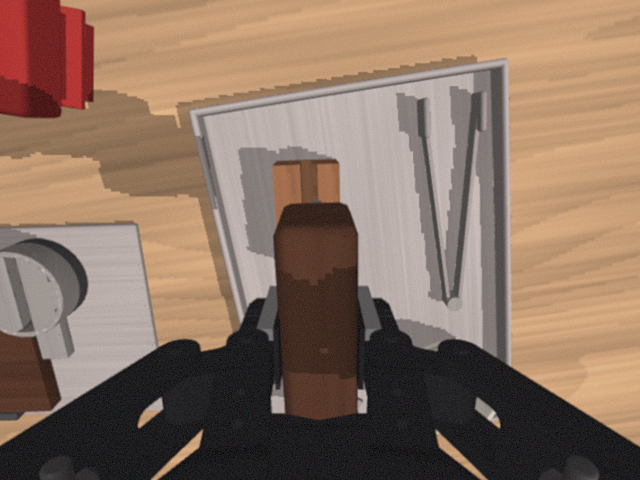

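In the top view the cam slot ((461,210) to (455,300)) and the tongue run across behind the plank's end, and the plank is still home. The wrist view shows the rest's slot at (308,180), in line with the handle. Descending to just above the rest.

```bash
python3 -m inch '{"offset":[[0,-0.001,0.03],[0,0,0.03],[0,0,0.013]],"spin":[-0.08,0,0]}'
python3 - <<'E'
from h import *
import pickle
go([.466,.2588,.0857],1.43)
s=get_image("scene");w=get_image("wrist"); pickle.dump((s,w),open("im17.pkl","wb"))
_,p,R=pose()
bx=np.array([np.cos(-.1),np.sin(-.1)]); by=np.array([-bx[1],bx[0]]); c=np.array([.4648,.2584])
im=cv2.resize(s["frame"][230:330,320:430],None,fx=6,fy=6,interpolation=cv2.INTER_CUBIC)[:,:,::-1].copy()
P=lambda X:tuple(((proj(s,X)[0]+.5-[320,230])*6).round().astype(int).tolist())
for sg in(-1,1): cv2.line(im,P([*(c+bx*.045+by*sg*.0045),.043]),P([*(c-bx*.045+by*sg*.0045),.043]),(0,255,255),1)
cv2.imwrite("pics/s17.png",im); cv2.imwrite("pics/w17.png",w["frame"][100:400,180:460,::-1])
E
```

```text
clock: 16.52
position: [0.4653, 0.2589, 0.1265]
tool_rot: [0.007, 0.068, 0.998, 0.008]
wrist_force: [-0.4, 0.1, -1.8]
opening: 0.0251
clk 16.52 p [0.4653 0.2589 0.1265] yaw_y 1.434 tilt [ 0.016  0.016 -1.   ] F [-0.4  0.1 -1.8] q [ 0.5   0.15 -0.27  1.13  0.01  0.64] open 0.0251
spin units 0.03 (neg=ccw)
offset after spin [-0.0007  0.      0.0408]
offset now [-0.0001 -0.0007  0.0408]
```

View pics/s17.png

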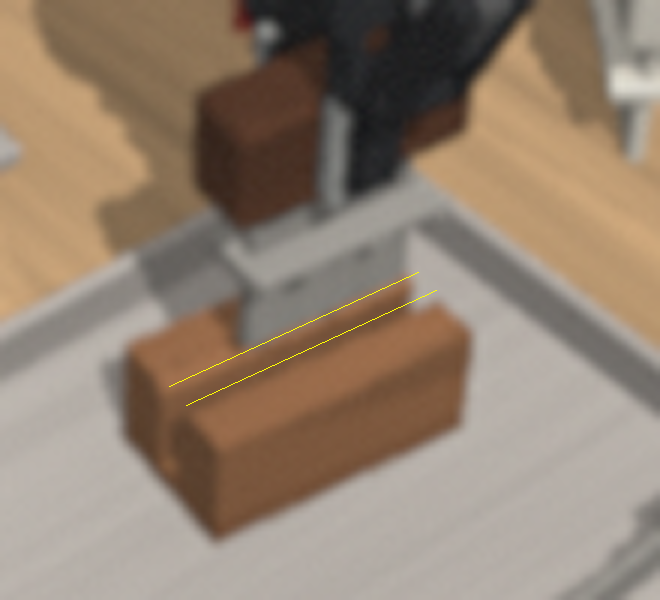

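View pics/w17.png

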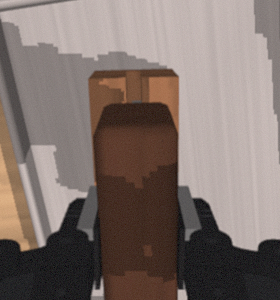

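The blade is parallel to and above the rest's slot (yellow). Its corner at (243,345) projects down to the slot's centre line within about 1–2 mm. Lowering.

```bash
python3 -m inch '{"offset":[[0,0,0.01],[0,0,0.008]],"spin":[0,0]}'
python3 -m inch '{"offset":[[0,0,0.01],[0,0,0.008]],"spin":[0,0]}'
python3 - <<'E'
from h import *
go([.465,.2585,.0857],1.43);print(sense()["ft_torque"].round(2))
E
```

```text
clock: 16.88
position: [0.467, 0.259, 0.1102]
tool_rot: [0.009, 0.069, 0.998, 0.009]
wrist_force: [-0.7, -3.4, -0.2]
opening: 0.0253
clock: 17.12
position: [0.4678, 0.2588, 0.0917]
tool_rot: [0.009, 0.069, 0.998, 0.009]
wrist_force: [-0.6, -1.6, -1.3]
opening: 0.025
clk 17.12 p [0.4678 0.2588 0.0917] yaw_y 1.432 tilt [ 0.02   0.016 -1.   ] F [-0.6 -1.6 -1.3] q [ 0.5   0.17 -0.33  1.05  0.    0.64] open 0.025
spin units 0.02 (neg=ccw)
offset after spin [ 0.0027 -0.0007  0.006 ]
offset now [ 0.0028 -0.0008  0.0059]
[-0.43  0.06 -0.01]
```

```bash
python3 -m inch '{"offset":[[0.002,-0.0005,0.004],[0,0,0.003],[0,0,0.002]],"spin":[0,0,0]}'
python3 - <<'E'
from h import *
go([.465,.2585,.0857],1.43);print(sense()["ft_torque"].round(2))
s=get_image("scene")
cv2.imwrite("pics/s18.png",cv2.resize(s["frame"][230:330,320:430],None,fx=6,fy=6,interpolation=cv2.INTER_CUBIC)[:,:,::-1])
E
```

```text
clock: 17.5
position: [0.4655, 0.2592, 0.0855]
tool_rot: [0.01, 0.069, 0.998, 0.01]
wrist_force: [-7.0, -4.8, 16.4]
opening: 0.0255
clk 17.5 p [0.4655 0.2592 0.0855] yaw_y 1.433 tilt [ 0.021  0.018 -1.   ] F [-7.  -4.8 16.4] q [ 0.51  0.17 -0.35  1.03  0.01  0.64] open 0.0255
spin units 0.02 (neg=ccw)
offset after spin [ 0.0004 -0.0008 -0.0002]
offset now [ 0.0004 -0.0008 -0.0002]
[-1.5   1.36 -0.09]
```

View pics/s18.png

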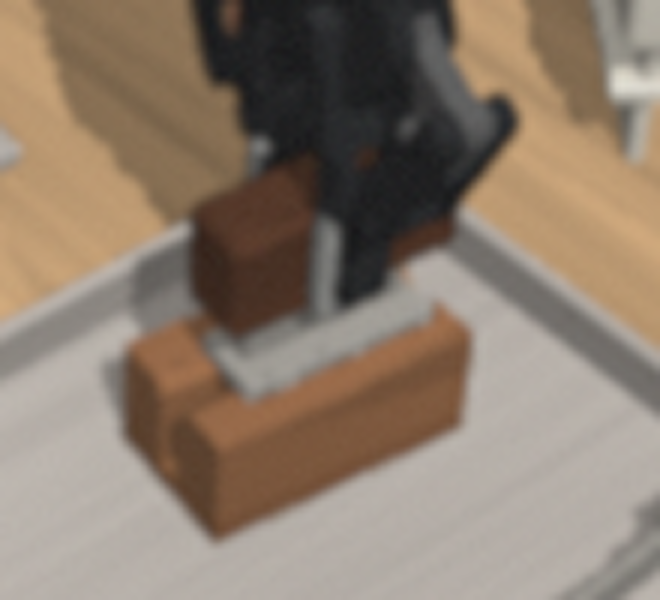

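The shoulder is down on the block: z = 0.0855 against 0.0857 at the grasp, with 16 N of contact. Releasing.

```bash
python3 -m inch '{"offset":[[0,0,0],[0,0,0],[0,0,0],[0,0,0]],"spin":[0,0,0,0]}' 0.7
python3 - <<'E'
from h import *
go([.4655,.2592,.25],1.43)
w=get_image("wrist"); cv2.imwrite("pics/w19.png",w["frame"][:,:,::-1])
E
```

```text
clock: 18.05
position: [0.4662, 0.2604, 0.0865]
tool_rot: [0.011, 0.069, 0.998, 0.011]
wrist_force: [-0.0, -0.6, 0.1]
opening: 0.06
clk 18.05 p [0.4662 0.2604 0.0865] yaw_y 1.433 tilt [ 0.023  0.02  -1.   ] F [-0.  -0.6  0.1] q [ 0.51  0.17 -0.34  1.03  0.01  0.64] open 0.06
spin units 0.02 (neg=ccw)
offset after spin [ 0.0005 -0.0012 -0.1635]
offset now [-0.0028  0.0025 -0.1635]
```

View pics/w19.png

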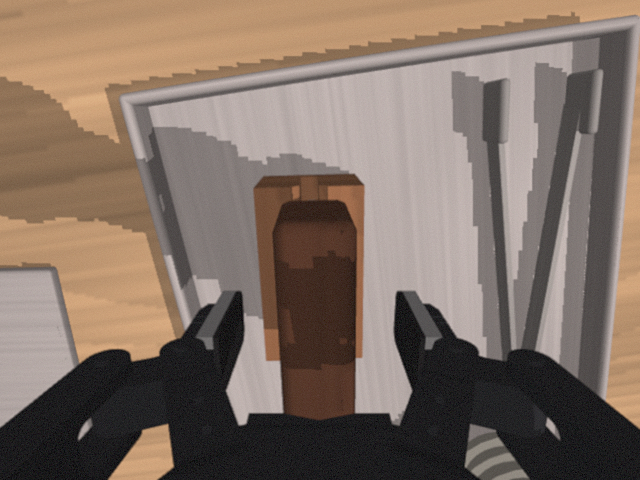

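Released: the handle is free between the pads (275–357 against 241 and 400). Lifting away straight up and then back towards the base, so the cameras have a clear view.

```bash
python3 -m inch '{"offset":[[0,0,-0.03],[-0.001,0.001,-0.05],[-0.001,0.001,-0.06],[0.04,0.03,-0.03],[0.05,0.03,0]],"spin":[0,0,0,0,0]}'
python3 -m inch '{"offset":[[0.05,0.03,0],[0.045,0.035,0],[0,0,0]],"spin":[0,0,0]}'
python3 - <<'E'
from h import *
import pickle
go([.4655,.2592,.25],1.43)
t=get_image("top");s=get_image("scene"); pickle.dump((t,s),open("im20.pkl","wb"))
cv2.imwrite("pics/t20.png",t["frame"][:,:,::-1]); cv2.imwrite("pics/s20.png",cv2.resize(s["frame"][170:420,170:490],None,fx=2.4,fy=2.4,interpolation=cv2.INTER_CUBIC)[:,:,::-1])
E
```

```text
clock: 18.73
position: [0.384, 0.3303, 0.2595]
tool_rot: [0.009, 0.072, 0.997, 0.01]
wrist_force: [0.7, 1.4, -0.4]
opening: 0.0597
clock: 19.1
position: [0.2946, 0.4125, 0.2601]
tool_rot: [0.01, 0.071, 0.997, 0.012]
wrist_force: [0.2, 0.2, 0.5]
opening: 0.0598
clk 19.1 p [0.2946 0.4125 0.2601] yaw_y 1.43 tilt [ 0.021  0.022 -1.   ] F [0.2 0.2 0.5] q [ 0.95  0.07 -0.07  1.4  -0.    1.09] open 0.0598
spin units -0.0 (neg=ccw)
offset after spin [-0.1908 -0.1278  0.0101]
offset now [-0.1906 -0.128   0.0103]
```

View pics/t20.png

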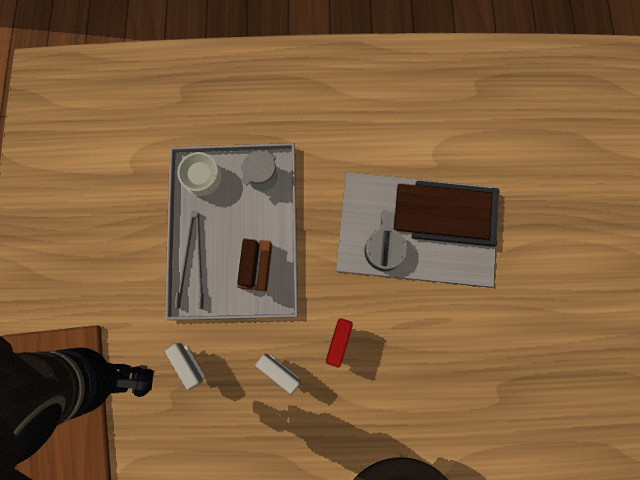

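View pics/s20.png

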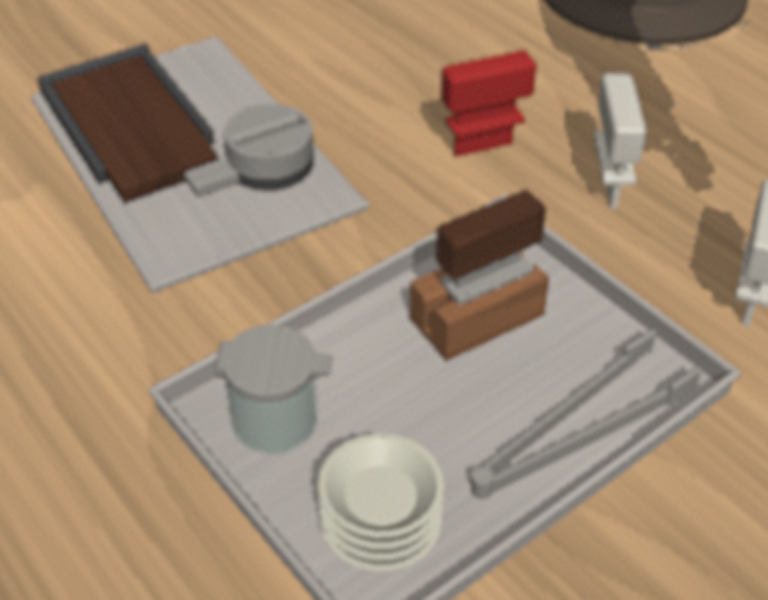

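The top view shows the key back in the rest at (248,263) as at the start, the cam slot vertical at (386,249), and the plank home at (445,210). I'll check the cam angle, plank, key and pan items numerically.

```bash
python3 - <<'E'
from h import *
import pickle
t,s=pickle.load(open("im20.pkl","rb")); t0,s0=pickle.load(open("im0.pkl","rb"))
for n,a,b,sl in(("top bystanders",t0,t,np.s_[146:318,170:236]),("top jar",t0,t,np.s_[146:220,236:294]),("top key/rest",t0,t,np.s_[225:310,236:294]),("scene key",s0,s,np.s_[240:330,330:410])):
    e=np.abs(a["frame"].astype(int)-b["frame"].astype(int)).max(2)[sl]; print(n,"px changed>40:",(e>40).sum(),"of",e.size)
C=lambda p:np.array(p)/6+[365,200]-0.4
cv2.imwrite("pics/t21.png",cv2.resize(t["frame"][200:285,365:445],None,fx=6,fy=6,interpolation=cv2.INTER_CUBIC)[:,:,::-1])
cv2.imwrite("pics/k21.png",np.hstack([cv2.resize(x["frame"][230:300,230:280],None,fx=6,fy=6,interpolation=cv2.INTER_CUBIC)[:,:,::-1] for x in(t0,t)]))
E
```

```text
top bystanders px changed>40: 0 of 11352
top jar px changed>40: 0 of 4292
top key/rest px changed>40: 119 of 4930
scene key px changed>40: 20 of 7200
```

View pics/t21.png

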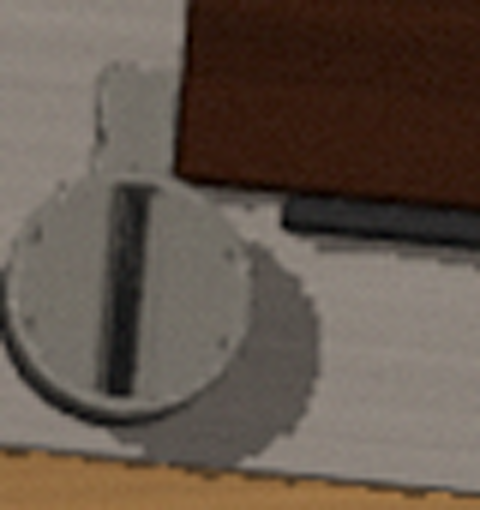

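View pics/k21.png

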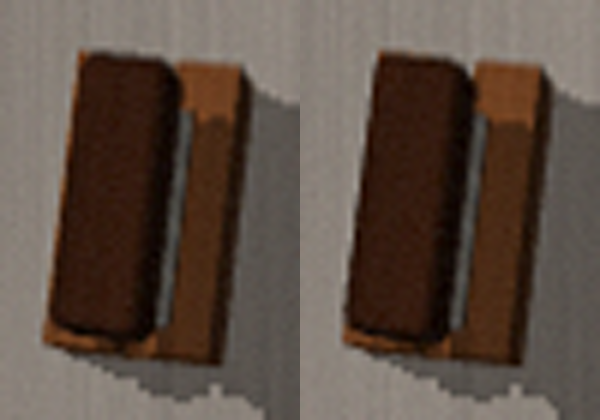

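The slot is parallel to the plank's end: image slope −0.071 against −0.056 for the plank's end, and −0.093 for the plate's edge. The key stands as it did at the start, within about 1 mm, and the pan items show no change. Handing in.

```bash
python3 - <<'E'
from h import *
P=lambda p:np.array(p)/6+[365,200]-0.4
import pickle
t,s=pickle.load(open("im20.pkl","rb"))
e=plane(t,P([[133.5,190],[119,395]]),.046); v=(e[0]-e[1])[:2]@RC; print("cam turn",np.pi-np.arctan2(v[1],v[0]))
print(sense()["clock"]); print(sign_off())
E
```

```text
cam turn 1.5619725069558317
19.2
the job is handed in; nothing more can be done
None
```

The job is done and handed in at 19.2 s of the 58 s allowed.

- **Plank:** I pushed it to its end stop with shut fingers; the force jumped to 18 N there. Its ends then measured −92 and +88 mm along the cradle, which is home within measurement error.
- **Cam:** I lifted the brown-handled key, stood it in the slot down to the floor, and turned the cam clockwise to its hard stop, where the moment reached 1.9 N m. The final picture gives 1.56 rad, with the tongue square behind the plank.
- **Key:** It is back in its rest with the shoulder down on the block. Contact came at the same height as when I grasped it, and it stands upright within about 1 mm of where it started. The gripper is open and clear.
- **Sheet pan:** The jar, dishes and tongs show no changed pixels against the first picture.

Two things did not go cleanly. The key twisted about 0.04 rad in the grip at the cam's stop, and I compensated for this when putting it back. The tool also picked up about 2° of tilt during the push, which did no harm.

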